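# Clear the slanted stand and stack the filter cartons

## Task

Stone chips from the last sediment sample lie on the slanted stand: with the scraper block, not with the fingers, sweep them off its open side into the waste tray next to it, and put the scraper back standing on its mat. Then stack all the white filter cartons in one pile in the middle of the slanted deck, thick ones below thin ones, each lying flat and square with a short end right up against the backstop. Leave the other things on the desk where they are.

Things in the scene. Friction and masses are not known exactly. Their poses are not given: they have to be found in the camera images.
- stand: Slanted carton stand, grey sheet metal on dark legs, fixed. Deck 150 mm wide (own y +-75), slopes 20 degrees down away from the robot to a backstop square to it. Origin: on the deck's surface, mid-width, at the backstop's front face, 45 mm above the desk. Own x: down the slope into the backstop (deck from x = -160 mm, its open high edge, to 0); z: square off the deck. Open sides.
- backstop_top (a point): Middle of the top of the stand's backstop, 205 mm off the deck. The backstop is a kick plate 25 mm high across the whole deck, two uprights 14 mm wide 22 mm either side of the middle, and a top rail 110 mm wide.
- tray: Waste tray: open white plastic tray, 190 mm (own x) by 96 mm (own y), 34 mm high, walls 4 mm, fixed on the desk along the left or right side of the stand (varies), its rim 21 mm under the deck's side edge. Origin: centre of its underside. A flat closed black case, 180 x 88 x 30 mm, lies likewise along the other side.
- mat: Black rubber mat, the scraper's place, 160 mm (own x) by 110 mm (own y), 3 mm thick, fixed on the desk to the robot's right. Origin: centre of its underside.
- scraper: Scraper block standing on its black rubber foot: wooden block 120 mm long (own x), 36 mm thick (own y), 40 mm high with the foot (foot 30 mm thick, 12 mm high), and along its top a wooden grip bar 80 mm long, 24 mm thick (own y), from 40 to 90 mm above the underside. 0.22 kg. Origin: centre of its underside.
- thick1: Closed white pasteboard carton of membrane filters with a narrow blue band near one end, 120 mm long (own x) by 66 mm wide (own y) by 42 mm thick (own z), about 0.3 kg. Origin: centre of its underside. Lies flat on the desk at the start, at one of six places to the left or right; may be absent.
- thick2: Closed white pasteboard carton of membrane filters with a narrow blue band near one end, 120 mm long (own x) by 66 mm wide (own y) by 42 mm thick (own z), about 0.3 kg. Origin: centre of its underside. Lies flat on the desk at the start, at one of six places to the left or right; may be absent.
- thick3: Closed white pasteboard carton of membrane filters with a narrow blue band near one end, 120 mm long (own x) by 66 mm wide (own y) by 42 mm thick (own z), about 0.3 kg. Origin: centre of its underside. Lies flat on the desk at the start, at one of six places to the left or right; may be absent.
- thin1: Closed white pasteboard carton of membrane filters with a narrow blue band near one end, 120 mm long (own x) by 66 mm wide (own y) by 28 mm thick (own z), about 0.18 kg. Origin: centre of its underside. Lies flat on the desk at the start, at one of six places to the left or right; may be absent.
- thin2: Closed white pasteboard carton of membrane filters with a narrow blue band near one end, 120 mm long (own x) by 66 mm wide (own y) by 28 mm thick (own z), about 0.18 kg. Origin: centre of its underside. Lies flat on the desk at the start, at one of six places to the left or right; may be absent.
- thin3: Closed white pasteboard carton of membrane filters with a narrow blue band near one end, 120 mm long (own x) by 66 mm wide (own y) by 28 mm thick (own z), about 0.18 kg. Origin: centre of its underside. Lies flat on the desk at the start, at one of six places to the left or right; may be absent.
- chip1: Dark brown-grey flat six-sided stone chip, 30 mm across, 13 mm thick, 22 g. Origin: centre of its flat face, lying on the deck at the start; may be absent.
- chip2: Dark brown-grey flat six-sided stone chip, 36 mm across, 12 mm thick, 22 g. Origin: centre of its flat face, lying on the deck at the start; may be absent.
- chip3: Dark brown-grey flat six-sided stone chip, 32 mm across, 14 mm thick, 22 g. Origin: centre of its flat face, lying on the deck at the start; may be absent.
- chip4: Dark brown-grey flat six-sided stone chip, 29 mm across, 12 mm thick, 22 g. Origin: centre of its flat face, lying on the deck at the start; may be absent.
- flask: Bystander: glass conical flask, 100 mm wide, 158 mm high, left of the stand. Origin: centre of its underside.
- bottle: Bystander: green drinks bottle, 68 mm wide, 200 mm high, right of the stand. Origin: centre of its underside.
- beaker: Bystander: clear plastic beaker, 80 mm wide, 95 mm high, far left. Origin: centre of its underside.
- tumbler: Bystander: drinking glass, 70 mm wide, 100 mm high, far right. Origin: centre of its underside.
- tape: Bystander: red roll of tape lying flat, 90 mm wide, 24 mm high, in front of the robot. Origin: centre of its underside.
- dishes: Bystander: pile of closed clear dishes, 90 mm wide, 45 mm high, in front of the robot. Origin: centre of its underside.

How it is judged:
By the outcome, as a careful person would: the job done as asked, in the order asked, and still so for the second after the job is handed in, with the robot touching nothing.
Of thick1, thick2, thick3, thin1, thin2, thin3 only 4 to 6 are there at a start; the rules pass over those that are not, and their reading is None.
Of chip1, chip2, chip3, chip4 only 2 to 4 are there at a start; the rules pass over those that are not, and their reading is None.
At some moment in a run one of thin1, thin2, thin3 may be knocked a few centimetres aside while the robot is not near it.
Once in a run the grip may slacken for a moment while it holds something.
It also fails if it takes over 210 s, if anything falls off the work surface, if the arm or the gripper's body presses on something with over 40 N, if the wrist force passes 120 N, or if a joint passes its speed limit or range.

## Robot

A 6-joint arm with a two-finger parallel gripper is mounted at the origin on the work surface. World frame = base frame: x ahead of the robot, y to its left, z up, the work surface at z = 0. Lengths are in m, angles in rad, forces in N, time in s.
With the tool pointing down it reaches from about 0.25 to 0.725 m from the base axis. Payload 4 kg.
Tool frame: the origin (TCP) lies midway between the tips of the shut fingers; the grasp point (between the pads) lies 19 mm behind it; z points along the fingers, y is the line along which they close (so a half turn about z gives the same grasp; the last joint's range is limited). The gripper opens to 85 mm and grips with 20 to 120 N. Pads are 22 mm wide; open, the fingers measure 114 mm over their backs; the gripper's body (76 mm by 85 mm) begins 54 mm behind the grasp point. The pads swing forward as they close: fully open they stand 13 mm farther back than shut.
Start: joints at [-1.268, 0.241, 0.005, 1.335, 0, 1.571], TCP at [0.149, -0.477, 0.231] pointing down, gripper open.
Joint ranges: [-2.72, 2.72], [-1.05, 1.87], [-1.09, 1.28], [-1.99, 2.15], [-1.42, 1.44], [-3.14, 3.14]. Speed limits (rad/s): [2.79, 2.79, 3.14, 3.14, 3.14, 3.14].

## Interface

Orientations are given as a unit quaternion [x, y, z, w].
In Python, from workcell import get_obs, camera, job_done, silhouettes gives the robot as it stands. The module is installed in compiled form; this text tells all that it offers.
- The arm moves only by the tool drive_tool, never from a script. Its argument "increments" is a list of rows, each a list of 3 entries, a list of its own where there are three numbers: the shift along the world's x, y, z in mm, then the turn, a rotation vector about the world's x, y, z in degrees, then the opening, from 0 (shut) to 1 (fully open). A call has 1 to 8 rows; each row shifts and turns the commanded pose from where the row before left it; what a row does not reach is not made up. A row lasts 1/12 s, in which the tool goes at most 41.7 mm and 7.16 degrees, less where a joint would pass 70% of its speed; a pose out of reach is approached as far as the arm can. A call is refused whole if a number of a shift passes 41.7 or a number of a turn 7.16, either way. A call with a gripper value outside its range is refused whole. The fingers move at their own pace and stop on an object; the grip force is fixed at half the most. Time passes only in rows, so rows that do not move let the fingers close. It gives the time, the measured TCP pose, the force, the opening and the grip force at its end, in the units of the state.
- get_obs(): the state, without advancing time (a new reading comes with each control period).
- camera(name): name is "scene" or "top"; returns a dict with "image" (420x560x3 uint8, red, green, blue), "K" (3x3 intrinsics, pixels), "k1" (the pictures are not rectified: a ray, as slopes to the right and down, at radius r is drawn at 1 + k1 r^2 times it, then the intrinsics apply), "view" (4x4, takes a point from world to camera coordinates). Camera axes: x right, y down, z forward; pixel columns grow to the right and rows downward; lengths in m; the calibration is good to about 2 mm. A picture is of the moment at which its call begins. There is no depth.
- job_done(): hands the job in; it is judged then, once.
Trained networks look in a picture, given as the dict that the camera call returned (one of the last four; its "shot" number tells which), for a name from the list of things; names that differ only in an ending like _2 or _b are one class to them, and where a whole thing is asked for, a point or a joint stands for the part that bears it (a point fixed in the world has none). Each returns a list of dicts, best first, with "conf" (0 to 1); they miss things now and then, are a little off and sometimes report something else, mostly with a low value. They report only what shows in the picture. A call takes as long as a camera call.
- silhouettes(query, picture): "region" (420x560 bool, what is visible of it) and "bbox" ([left, top, right, bottom] in pixels, round what is visible of it).
The state is a dict: "clock": time; "joint_pos": joint angles; "joint_vel": joint speeds; "tau": joint torques, N m; "eef_pos": TCP position; "tool_rot": TCP orientation; "ft_force": force on the tool from outside, world axes, zero at the start; "ft_torque": the same for the moment, N m; "grip_width": finger opening in m; "grasp_force": force on a finger pad.
Only numpy, scipy, OpenCV 4.12 (cv2) and the standard library are available. Lean on these libraries where they do the work, as an engineer would, in place of code of your own. Each camera call takes 0.05 s, during which the arm holds its last target. There are 200 camera calls.

## Working session

There is one attempt and no reset: what is moved stays moved. The work goes in short steps, Python scripts to look and compute and a tool call to move; the robot and the scene stay as the last step left them, time stands still between calls to the robot, and variables do not carry over. Pictures are saved under pics/ and viewed, at most 14 in all, crops included, and the job is handed in when it is done.

Besides the shell and the picture viewer there is one more tool, called after ">>>" as a command line: name --argument value ..., lists and objects as JSON in quotes. drive_tool: Moves the arm, as the interface text tells. Its arguments: {"type":"object","properties":{"increments":{"type":"array"}},"required":["increments"]}

```bash
mkdir -p pics; ls
cat > h.py <<'E'
import numpy as np, cv2
from workcell import get_obs, camera, job_done, silhouettes
from scipy.spatial.transform import Rotation as R
from scipy.optimize import least_squares
def save(c,n,crop=None,s=1):
    im=c["image"][:,:,::-1]
    if crop: im=im[crop[1]:crop[3],crop[0]:crop[2]]
    cv2.imwrite("pics/"+n+".png",cv2.resize(im,None,fx=s,fy=s,interpolation=cv2.INTER_CUBIC))
def proj(c,P):
    P=np.atleast_2d(P); q=P@c["view"][:3,:3].T+c["view"][:3,3]
    s=q[:,:2]/q[:,2:]; s=s*(1+c["k1"]*(s**2).sum(1,keepdims=True))
    return s@c["K"][:2,:2].T+c["K"][:2,2]
def ray(c,uv):
    uv=np.atleast_2d(np.float64(uv)); d=(uv-c["K"][:2,2])/[c["K"][0,0],c["K"][1,1]]; s=d.copy()
    for _ in range(20): s=d/(1+c["k1"]*(s**2).sum(1,keepdims=True))
    v=np.c_[s,np.ones(len(s))]@c["view"][:3,:3]; o=-c["view"][:3,:3].T@c["view"][:3,3]
    return o,v/np.linalg.norm(v,axis=1,keepdims=True)
def atz(c,uv,z):
    o,v=ray(c,uv); return o+v*((z-o[2])/v[:,2:])
def tri(c1,u1,c2,u2):
    o1,a=ray(c1,u1);o2,b=ray(c2,u2);a=a[0];b=b[0]
    s,t=np.linalg.lstsq(np.c_[a,-b],o2-o1,rcond=None)[0]
    p,q=o1+s*a,o2+t*b; return (p+q)/2,np.linalg.norm(p-q)
E
python3 - <<'E'
from h import *
a=camera("scene");b=camera("top");save(a,"s0",s=1.4);save(b,"t0",s=1.4)
for c in (a,b):
    V=c["view"];print(c["K"].round(1).tolist(),c["k1"],(-V[:3,:3].T@V[:3,3]).round(3),V[2,:3].round(2))
    for n in "stand tray mat scraper thick1 thin1 chip1 flask bottle beaker tumbler tape dishes".split():
        for d in silhouettes(n,c): 
            if d["conf"]>.2: print(n,round(d["conf"],2),np.round(d["bbox"]).tolist(),int(d["region"].sum()))
print(get_obs())
E
```

```text
pics
[[427.6, 0.0, 275.7], [0.0, 427.6, 210.8], [0.0, 0.0, 1.0]] -0.06771746678880543 [ 1.223 -0.296  0.972] [-0.62  0.28 -0.74]
stand 0.59 [245.0, 209.0, 340.0, 314.0] 4383
tray 0.84 [300.0, 210.0, 352.0, 278.0] 1241
mat 0.88 [144.0, 216.0, 201.0, 256.0] 693
scraper 0.83 [154.0, 204.0, 192.0, 245.0] 726
scraper 0.56 [142.0, 206.0, 198.0, 255.0] 795
thick1 0.81 [146.0, 261.0, 183.0, 311.0] 1258
thick1 0.73 [299.0, 212.0, 349.0, 278.0] 1240
thick1 0.72 [338.0, 187.0, 383.0, 231.0] 1085
thin1 0.94 [100.0, 260.0, 136.0, 308.0] 1074
thin1 0.9 [284.0, 176.0, 320.0, 208.0] 727
chip1 0.6 [287.0, 234.0, 292.0, 239.0] 58
chip1 0.53 [78.0, 297.0, 119.0, 339.0] 1075
chip1 0.46 [267.0, 241.0, 278.0, 249.0] 119
flask 0.64 [383.0, 207.0, 420.0, 262.0] 1319
bottle 0.43 [244.0, 211.0, 339.0, 314.0] 4332
beaker 0.88 [412.0, 185.0, 442.0, 226.0] 839
tumbler 0.62 [76.0, 296.0, 121.0, 340.0] 1168
tumbler 0.43 [300.0, 210.0, 350.0, 276.0] 1212
tape 0.78 [242.0, 190.0, 273.0, 213.0] 328
dishes 0.69 [208.0, 202.0, 244.0, 229.0] 780
dishes 0.64 [341.0, 190.0, 382.0, 232.0] 1065
dishes 0.3 [411.0, 183.0, 441
[... 1087 characters left out ...]
': array([-1.26802446e+00,  2.40629049e-01,  5.03470619e-03,  1.33520415e+00,
       -8.58350561e-06,  1.57080300e+00]), 'joint_vel': array([-1.76377006e-03, -8.62983743e-04, -2.16464967e-04, -1.73595498e-05,
        7.21703311e-06,  3.11102819e-04]), 'tau': array([-5.16163000e-04, -3.72209072e+01,  2.52685189e+01,  1.49227639e-03,
       -6.28261159e-05,  4.04037891e-06]), 'eef_pos': array([ 0.14908539, -0.47727143,  0.23130521]), 'tool_rot': array([ 9.88563520e-01,  1.50805063e-01, -4.40622650e-06, -4.24884536e-07]), 'ft_force': array([ 0.35709455,  0.57852461, -0.1960645 ]), 'ft_torque': array([-0.0025354 ,  0.05687526,  0.06286077]), 'grasp_force': 0.0, 'grip_width': 0.08536915579417874}
```

View pics/s0.png

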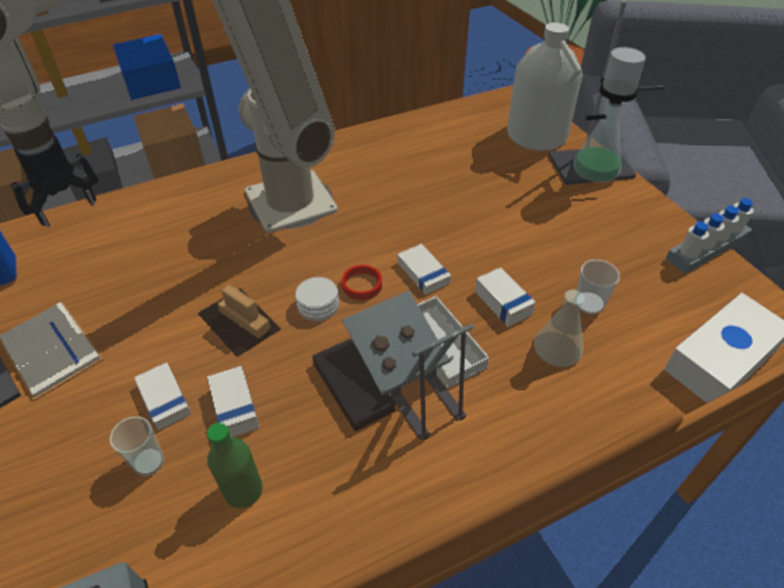

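View pics/t0.png

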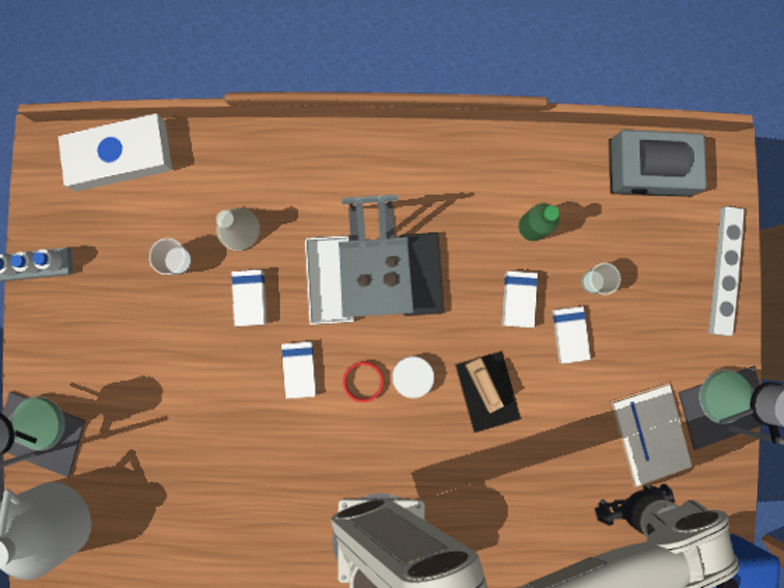

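The pictures show the stand in the middle (scene px ~(400,340)/1.4, top ~(375,275)/1.4) with three chips. The tray is on its left (+y) and the case on its right. There are four cartons, two left at top px (248,298) and (300,370) and two right at (520,300) and (572,335). The scraper stands on the mat at (490,385).

```bash
cat >> h.py <<'E'
def box(cx,cy,yaw,L,W,z0,z1):
    c,s=np.cos(yaw),np.sin(yaw)
    return np.array([[cx+c*a*L/2-s*b*W/2,cy+s*a*L/2+c*b*W/2,z] for a in(-1,1) for b in(-1,1) for z in(z0,z1)])
S=4
def rend(c,hulls,bb):
    w,h=(bb[2]-bb[0])*S,(bb[3]-bb[1])*S; m=np.zeros((h,w),np.uint8)
    for P in hulls:
        q=(proj(c,P)-[bb[0]-.5,bb[1]-.5])*S-.5
        cv2.fillConvexPoly(m,cv2.convexHull(np.int32(np.round(q*16))),1,shift=4)
    return m
def whitemask(c,bb):
    im=c["image"][bb[1]:bb[3],bb[0]:bb[2]].astype(float)
    m=(im[:,:,2]>.75*im[:,:,0])&(im.max(2)>70)
    n,l,st,ce=cv2.connectedComponentsWithStats(m.astype(np.uint8))
    if n<2: return None
    m=(l==1+st[1:,4].argmax())
    return cv2.resize(m.astype(np.float32),None,fx=S,fy=S,interpolation=cv2.INTER_LINEAR)>.5
from scipy.optimize import minimize
def fit(views,masks,bbs,model,x0,step):
    def f(x):
        e=0
        for c,m,bb in zip(views,masks,bbs):
            r=rend(c,model(x),bb)>0; e+=1-(r&m).sum()/(r|m).sum()
        return e
    x0=np.array(x0,float);best=None
    for k in (1,.5):
        sim=np.vstack([x0]+[x0+np.eye(len(x0))[i]*step[i]*k for i in range(len(x0))])
        r=minimize(f,x0,method="Nelder-Mead",options=dict(initial_simplex=sim,xatol=1e-5,fatol=1e-5,maxiter=400)); x0=r.x
    return r.x,r.fun
def carton(views,x,y,yaw=0.,z0=0.,pad=10):
    bbs=[];ms=[]
    for c in views:
        q=proj(c,box(x,y,yaw,.12,.066,z0,z0+.042)); bb=[*np.int32(q.min(0)-pad),*np.int32(q.max(0)+pad)]
        bbs.append(bb);ms.append(whitemask(c,bb))
    return fit(views,ms,bbs,lambda p:[box(p[0],p[1],p[2],.12,.066,z0,z0+p[3])],[x,y,yaw,.035],[.01,.01,.1,.01])
E
python3 - <<'E'
from h import *
a=camera("scene");b=camera("top")
for uv in [(248,298),(300,370),(520,300),(572,335)]:
    p=atz(b,np.array(uv)/1.4,.035)[0]; print(uv,[np.round(v,4).tolist() for v in carton([a,b],p[0],p[1])])
# scraper & mat
def reg(n,c,i=0): 
    d=silhouettes(n,c)[i]; return d
for n,zz in (("mat",.003),):
    for c in(a,b):
        d=reg(n,c);print(n,atz(c,[[d["bbox"][0]/2+d["bbox"][2]/2,d["bbox"][1]/2+d["bbox"][3]/2]],zz))
im1=cv2.resize(a["image"][195:325,235:365],(560,560),interpolation=cv2.INTER_CUBIC)
im2=cv2.resize(b["image"][130:235,210:325],None,fx=3.4,fy=3.4,interpolation=cv2.INTER_CUBIC)
im3=cv2.resize(b["image"][245:310,320:380],None,fx=3.4,fy=3.4,interpolation=cv2.INTER_CUBIC)
o=np.zeros((580,800,3),np.uint8);
cv2.imwrite("pics/z1.png",im1[:,:,::-1])
o[:im2.shape[0],:im2.shape[1]]=im2;o[im2.shape[0]:im2.shape[0]+221,:204]=im3[:221,:204]
im4=cv2.resize(a["image"][195:265,135:215],None,fx=3.4,fy=3.4,interpolation=cv2.INTER_CUBIC)
o[im2.shape[0]:im2.shape[0]+223,300:572]=im4[:223,:272]
cv2.imwrite("pics/z2.png",o[:,:,::-1]);print(im2.shape)
E
```

```text
(248, 298) [[0.5421, 0.3004, 0.092, 0.0402], 0.1344]
(300, 370) [[0.3839, 0.1869, 0.0988, 0.0272], 0.121]
(520, 300) [[0.5475, -0.3026, -0.0632, 0.0433], 0.2335]
(572, 335) [[0.4699, -0.4223, 0.129, 0.0301], 0.1028]
mat [[ 0.36660952 -0.23753837  0.003     ]]
mat [[ 0.34018942 -0.24070155  0.003     ]]
(357, 391, 3)
```

View pics/z1.png

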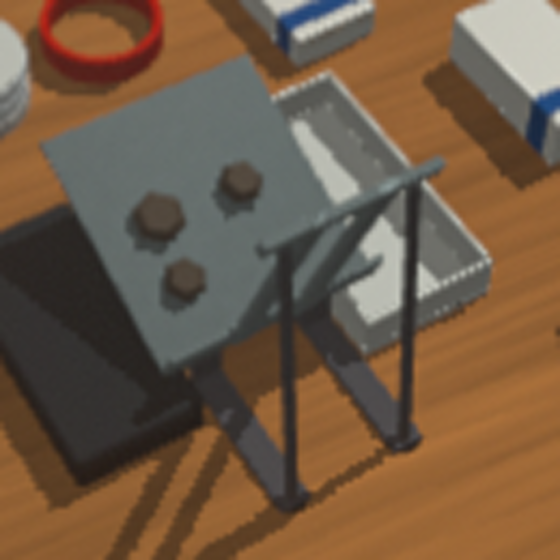

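View pics/z2.png

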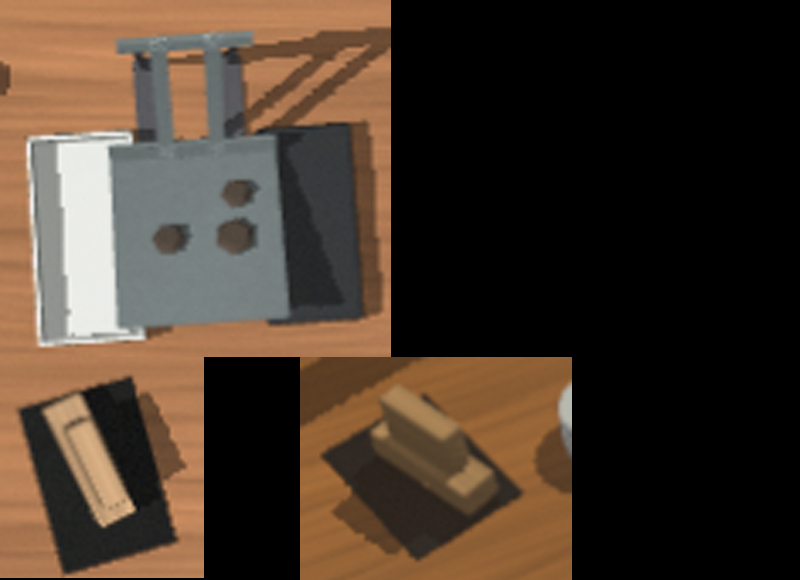

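Run:
```python
from h import *
a=camera("scene");b=camera("top")
o1=np.array([235,195]);k1=560/130;o2=np.array([210,130]);k2=3.4
f=lambda p,o,k:np.array(p)/k+o-.5+.5/k
M=np.array([[-.16,-.075,0],[-.16,.075,0],[0,-.055,.205],[0,.055,.205]])
U=[f(np.array([[45,148],[245,58],[262,248],[440,165]]),o1,k1),f(np.array([[290,318],[118,325],[252,37],[117,45]]),o2,k2)]
def T(p): return R.from_euler("zy",[p[3],20],degrees=False) if 0 else R.from_rotvec([0,0,p[3]])*R.from_rotvec([0,np.radians(20),0])
res=lambda p:np.concatenate([(proj(c,T(p).apply(M)+p[:3])-u).ravel() for c,u in zip((a,b),U)])
r=least_squares(res,[.6,0,.045,0],loss="soft_l1");print("stand",r.x.round(4),r.fun.round(1))
p=r.x
# chips
for c in(a,b):
  for d in silhouettes("chip1",c):
    if d["region"].sum()<250:
        v,u=np.nonzero(d["region"]);o,w=ray(c,[[u.mean(),v.mean()]])
        n=T(p).apply([0,0,1]);t=((p[:3]+n*.007-o)@n)/(w[0]@n);print(round(d["conf"],2),(T(p).inv().apply(o+w[0]*t-p[:3])*1000).round(0))
# chips by hand from top and scene
for c,q,o,k in((a,[[160,216],[240,181],[185,280]],o1,k1),(b,[[236,237],[169,238],[237,193]],o2,k2)):
    oo,w=ray(c,f(q,o,k));n=T(p).apply([0,0,1])
    for x in w: t=((p[:3]+n*.007-oo)@n)/(x@n);print((T(p).inv().apply(oo+x*t-p[:3])*1000).round(0))
# scraper: bar top ends + block
def mask(c,bb):
    im=c["image"][bb[1]:bb[3],bb[0]:bb[2]].astype(float);s=cv2.cvtColor(c["image"],cv2.COLOR_RGB2HSV)[bb[1]:bb[3],bb[0]:bb[2]]
    return im
# mat corners in top z2 inset (origin (0,357) inset, crop origin (320,245))
m=f(np.array([[20,412],[130,378],[177,540],[66,573]])-[0,357],np.array([320,245]),3.4)
P=atz(b,m,.003);print("mat",P.mean(0).round(4),P.round(3).tolist(),np.degrees(np.arctan2(*(P[0]+P[1]-P[2]-P[3])[[1,0]])))
# scraper bar top end midpoints: top view
bt=f(np.array([[70,424],[117,513]])-[0,357],np.array([320,245]),3.4)
bs=f(np.array([[447,449],[390,393]])-[300,357],np.array([135,195]),3.4)
P=atz(b,bt,.09);print("bar top",P,np.linalg.norm(P[0]-P[1]),np.degrees(np.arctan2(*(P[0]-P[1])[[1,0]])))
P=atz(a,bs,.09);print("bar scene",P,np.linalg.norm(P[0]-P[1]),np.degrees(np.arctan2(*(P[0]-P[1])[[1,0]])))
for i in(0,1):print(tri(a,bs[i:i+1],b,bt[i:i+1]))
```

```text
stand [0.6591 0.0246 0.0418 0.0753] [-0.4  0.4  1.   0.6 -0.2 -0.2  0.4 -0.8 -0.1 -0.8 -0.1  0.3  0.6  0.2
  0.2  0.4]
0.61 [-46. -37.   7.]
0.46 [-44. -36.   7.]
[-88. -31.   7.]
[-88.  26.   7.]
[-45. -37.   7.]
[-86. -33.   7.]
[-82.  26.   7.]
[-43. -37.   7.]
mat [ 0.3401 -0.2362  0.003 ] [[0.399, -0.163, 0.003], [0.431, -0.265, 0.003], [0.281, -0.31, 0.003], [0.25, -0.207, 0.003]] 16.83593119609217
bar top [[ 0.39171736 -0.1982082   0.09      ]
 [ 0.31389804 -0.24062981  0.09      ]] 0.08863091673533557 28.596104436336137
bar scene [[ 0.402939   -0.21530772  0.09      ]
 [ 0.32071955 -0.24080188  0.09      ]] 0.08608129753873073 17.227330407415707
(array([ 0.38927645, -0.20715323,  0.07265046]), np.float64(0.013814103115056106))
(array([ 0.31342242, -0.24101058,  0.08312694]), np.float64(0.0013443452571179168))
```

```bash
cat >> h.py <<'E'
def scraper_model(p,z0=.003): return [box(p[0],p[1],p[2],.12,.036,z0,z0+.04),box(p[0],p[1],p[2],.08,.024,z0+.04,z0+.09)]
def T(p): return R.from_rotvec([0,0,p[3]])*R.from_rotvec([0,np.radians(20),0])
SP=np.array([.6591,.0246,.045,.0753])
E
python3 - <<'E'
from h import *
a=camera("scene");b=camera("top")
def mk(c,bb):
    out=np.zeros(c["image"].shape[:2],np.uint8)
    Q=np.int32(proj(c,box(.3401,-.2362,np.radians(16.8),.165,.115,.003,.003))+.5)
    cv2.fillConvexPoly(out,cv2.convexHull(Q),1)
    im=c["image"].astype(float); m=(out>0)&(im[:,:,0]>75)&(im[:,:,0]>1.25*im[:,:,2])
    m=m.astype(np.uint8);n,l,st,_=cv2.connectedComponentsWithStats(m);m=l==1+st[1:,4].argmax()
    m=m[bb[1]:bb[3],bb[0]:bb[2]];return cv2.resize(m.astype(np.float32),None,fx=S,fy=S)>.5
bba=[135,190,215,265];bbb=[315,240,385,315]
ds=[d for d in silhouettes("scraper",a)];d=ds[0];print(d["bbox"],d["conf"])
ma=cv2.resize(d["region"][190:265,135:215].astype(np.float32),None,fx=S,fy=S)>.5
mb=mk(b,bbb);print(mb.sum()/16)
for vs,ms,bs in(([a,b],[ma,mb],[bba,bbb]),([b],[mb],[bbb]),([a],[ma],[bba])):
  for y0 in(.3,.5): print(fit(vs,ms,bs,scraper_model,[.347,-.225,y0],[.01,.01,.1]))
  r,_=fit(vs,ms,bs,scraper_model,[.347,-.225,.4],[.01,.01,.1])
o=[]
for c,bb,m in((a,bba,ma),(b,bbb,mb)):
    im=cv2.resize(c["image"][bb[1]:bb[3],bb[0]:bb[2]],None,fx=S,fy=S)
    e=im.copy();k=cv2.findContours(m.astype(np.uint8),0,1)[0];cv2.drawContours(e,k,-1,(0,255,0),1)
    r,_=fit([a,b],[ma,mb],[bba,bbb],scraper_model,[.347,-.225,.4],[.01,.01,.1])
    k=cv2.findContours(rend(c,scraper_model(r),bb),0,1)[0];cv2.drawContours(e,k,-1,(255,0,0),1)
    o.append(cv2.resize(e,(390,390)))
cv2.imwrite("pics/sc.png",np.hstack(o)[:,:,::-1])
E
```

```text
[153.2, 200.5, 196.3, 242.9] 0.88
773.875
(array([ 0.3563212 , -0.22329881,  0.44648181]), np.float64(0.4633061973023682))
(array([ 0.35528412, -0.22369902,  0.44986258]), np.float64(0.45908785825129483))
(array([ 0.35859728, -0.2224476 ,  0.45338236]), np.float64(0.36818468326504883))
(array([ 0.35853931, -0.22248582,  0.45337784]), np.float64(0.3680643127364439))
(array([ 0.35287368, -0.22386147,  0.44166393]), np.float64(0.06373042103750537))
(array([ 0.35335049, -0.22402082,  0.44036527]), np.float64(0.0635023372887451))
```

View pics/sc.png

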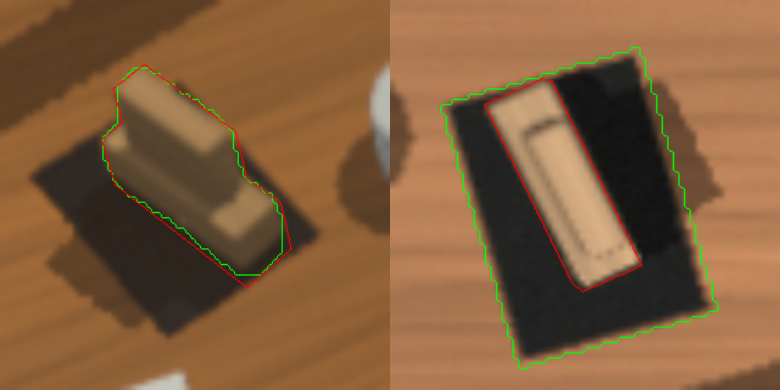

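Scraper is at about (354,-224) mm with yaw 25.5°. The outlines agree with the picture in both views (left: green/red close together; right: red on the block). Turning the wrist so the fingers close across its bar.

>>> drive_tool --increments '[[[7.6,9.4,0],[0,0,7],1],[[7.6,9.4,0],[0,0,7],1],[[7.6,9.4,0],[0,0,7],1],[[7.6,9.4,0],[0,0,7],1],[[7.6,9.4,0],[0,0,7],1],[[7.6,9.4,0],[0,0,7],1],[[7.6,9.4,0],[0,0,7],1],[[7.6,9.4,0],[0,0,7],1]]'

```text
clock: 2.62
eef_pos: [0.2102, -0.4016, 0.2314]
tool_rot: [0.8, 0.6, 0.0, 0.0]
ft_force: [0.0, 0.6, -0.1]
grip_width: 0.0852
grasp_force: 0.0
```

>>> drive_tool --increments '[[[7.6,9.4,0],[0,0,7],1],[[7.6,9.4,0],[0,0,7],1],[[7.6,9.4,0],[0,0,7],1],[[7.6,9.4,0],[0,0,7],1],[[7.6,9.4,0],[0,0,7],1],[[7.6,9.4,0],[0,0,7],1],[[7.6,9.4,0],[0,0,7],1],[[7.6,9.4,0],[0,0,7],1]]'

```text
clock: 3.28
eef_pos: [0.271, -0.3264, 0.2314]
tool_rot: [0.425, 0.905, -0.0, 0.0]
ft_force: [-0.2, -0.3, 0.3]
grip_width: 0.0849
grasp_force: 0.0
```

>>> drive_tool --increments '[[[7.6,9.4,0],[0,0,7],1],[[7.6,9.4,0],[0,0,7],1],[[7.6,9.4,0],[0,0,7],1],[[7.6,9.4,0],[0,0,7],1],[[7.6,9.4,0],[0,0,7],1],[[7.6,9.4,0],[0,0,7],1],[[7.6,9.4,0],[0,0,7],1],[[7.6,9.4,0],[0,0,7],1]]'

```text
clock: 3.95
eef_pos: [0.3318, -0.2512, 0.2314]
tool_rot: [-0.05, 0.999, -0.0, 0.0]
ft_force: [0.2, -0.1, 0.4]
grip_width: 0.0854
grasp_force: 0.0
```

```bash
cat >> h.py <<'E'
def down(az): 
    a=np.radians(az);y=np.array([np.cos(a),np.sin(a),0]);z=np.array([0,0,-1.]);return R.from_matrix(np.c_[np.cross(y,z),y,z])
RS=R.from_matrix(T(SP).as_matrix()@np.diag([1.,1,-1])@np.diag([-1,1,1]))   # tool z=-stand z, y=+stand y
def st(x,y,z): return T(SP).apply(np.array([x,y,z])/1000)+SP[:3]
def tell(pos,rot):
    o=get_obs(); q=R.from_quat(o["tool_rot"]); d=(np.array(pos)-o["eef_pos"])*1000; w=np.degrees((rot*q.inv()).as_rotvec())
    print("to go mm",d.round(1),"deg",w.round(2),"|",np.linalg.norm(w).round(1),"| t",round(o["clock"],1),"q",o["joint_pos"].round(2),"F",o["ft_force"].round(1),"w",round(o["grip_width"]*1000,1),"g",round(o["grasp_force"],1))
E
python3 - <<'E'
from h import *
tell([.354,-.2237,.12],down(115.5)); print(np.linalg.det(RS.as_matrix()))
E
```

```text
to go mm [  22.2   27.5 -111.4] deg [1.000e-02 1.000e-02 1.981e+01] | 19.8 | t 4.0 q [-0.65  0.07 -0.19  1.3  -0.   -0.75] F [ 0.2 -0.1  0.4] w 85.4 g 0.0
0.9999999999999994
```

>>> drive_tool --increments '[[[7.4,9.2,0],[0,0,6.6],1],[[7.4,9.2,0],[0,0,6.6],1],[[7.4,9.1,0],[0,0,6.6],1],[[0,0,-35],[0,0,0],1],[[0,0,-40],[0,0,0],1],[[0,0,-40],[0,0,0],1],[[0,0,-40],[0,0,0],1],[[0,0,-20],[0,0,0],1]]'

```text
clock: 4.62
eef_pos: [0.3512, -0.2224, 0.0526]
tool_rot: [-0.218, 0.976, 0.002, -0.002]
ft_force: [-0.5, 0.1, -0.5]
grip_width: 0.0851
grasp_force: 0.0
```

>>> drive_tool --increments '[[[0,0,0],[0,0,0],0],[[0,0,0],[0,0,0],0],[[0,0,0],[0,0,0],0],[[0,0,0],[0,0,0],0],[[0,0,0],[0,0,0],0],[[0,0,0],[0,0,0],0],[[0,0,0],[0,0,0],0],[[0,0,0],[0,0,0],0]]'

```text
clock: 5.28
eef_pos: [0.3555, -0.2253, 0.0583]
tool_rot: [-0.218, 0.976, -0.002, 0.002]
ft_force: [-0.7, -0.3, 7.1]
grip_width: 0.023
grasp_force: 61.0
```

Run:
```python
from h import *
tell([.354,-.2237,.26],down(115.5))
a=camera("scene");save(a,"g1",(120,150,240,280),5)
```

```text
to go mm [ -1.5   1.6 201.7] deg [0.16 0.24 0.35] | 0.5 | t 5.3 q [-0.56  0.25 -0.48  0.83 -0.   -1.  ] F [-0.7 -0.3  7.1] w 23.0 g 61.0
```

View pics/g1.png

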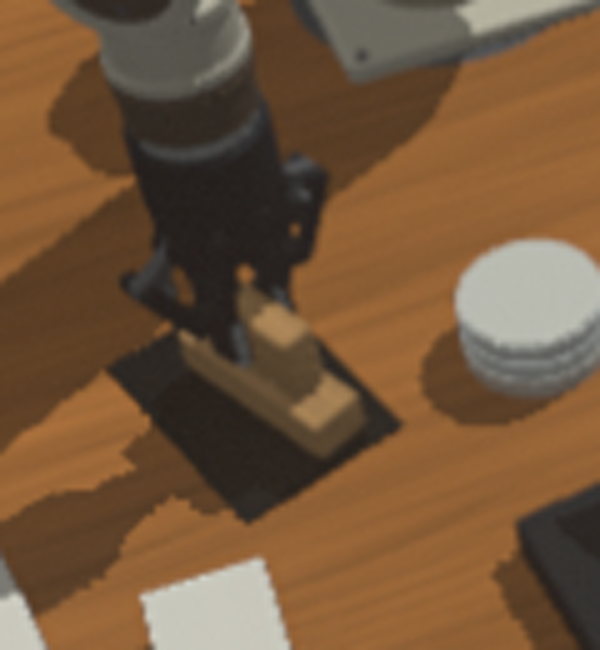

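>>> drive_tool --increments '[[[0,0,10],[0,0,0],0],[[0,0,25],[0,0,0],0],[[0,0,35],[0,0,0],0],[[0,0,35],[0,0,0],0],[[0,0,35],[0,0,0],0],[[0,0,35],[0,0,0],0],[[0,0,20],[0,0,0],0],[[0,0,0],[0,0,0],0]]'

```text
clock: 6.0
eef_pos: [0.356, -0.2256, 0.2568]
tool_rot: [-0.218, 0.976, -0.004, 0.004]
ft_force: [0.9, -1.7, -2.1]
grip_width: 0.023
grasp_force: 60.0
```

Run:
```python
from h import *
for z in(110,57.5): print(z); tell(st(-74,-118,z),RS)
print(T(SP).apply([0,1,0]),T(SP).apply([0,0,1]),st(0,0,205),st(0,0,0))
a=camera("scene");b=camera("top")
o=get_obs();z=o["eef_pos"][2]-.0553
print("obs",o["eef_pos"])
rs=[]
for c,n in((a,"a"),(b,"b")):
    for d in silhouettes("scraper",c)[:2]: print(n,d["conf"],np.round(d["bbox"]))
d=[x for x in silhouettes("scraper",a)][0];bb=[int(v) for v in d["bbox"]];bb=[bb[0]-15,bb[1]-15,bb[2]+15,bb[3]+15]
P=np.vstack(scraper_model([*o["eef_pos"][:2],.45],z));print("expected bbox",proj(a,P).min(0),proj(a,P).max(0))
```

```text
110
to go mm [280.1 130.2 -83.1] deg [ -4.7   19.91 -20.7 ] | 29.1 | t 6.0 q [-0.56  0.07 -0.14  1.36  0.   -1.  ] F [ 0.9 -1.7 -2.1] w 23.0 g 60.0
57.5
to go mm [ 262.2  128.8 -132.5] deg [ -4.7   19.91 -20.7 ] | 29.1 | t 6.0 q [-0.56  0.07 -0.14  1.36  0.   -1.  ] F [ 0.9 -1.7 -2.1] w 23.0 g 60.0
[-7.52288605e-02  9.97166294e-01 -1.73472348e-18] [0.34105096 0.02572979 0.93969262] [0.72901545 0.02987461 0.23763699] [0.6591 0.0246 0.045 ]
obs [ 0.35386018 -0.22427814  0.25190827]
a 0.72 [139. 152. 181. 197.]
b 0.74 [337. 261. 359. 278.]
expected bbox [138.80449681 148.95905727] [182.56565244 197.50861665]
```

>>> drive_tool --increments '[[[10,5,-3],[-0.2,0.8,-0.8],0],[[21,10,-6],[-0.35,1.6,-1.6],0],[[21,10,-6],[-0.35,1.6,-1.6],0],[[21,10,-6],[-0.35,1.6,-1.6],0],[[21,10,-6],[-0.35,1.6,-1.6],0],[[21,10,-6],[-0.35,1.6,-1.6],0],[[21,10,-6],[-0.35,1.6,-1.7],0],[[21,10,-6],[-0.35,1.6,-1.7],0]]'

```text
clock: 6.92
eef_pos: [0.5108, -0.1482, 0.204]
tool_rot: [-0.111, 0.988, 0.001, -0.109]
ft_force: [0.9, -0.3, -1.8]
grip_width: 0.0235
grasp_force: 59.8
```

>>> drive_tool --increments '[[[21,9,-6],[-0.35,1.5,-1.7],0],[[21,9,-6],[-0.35,1.5,-1.6],0],[[21,9,-6],[-0.35,1.5,-1.6],0],[[21,9,-6],[-0.35,1.5,-1.6],0],[[21,9,-5],[-0.35,1.5,-1.6],0],[[21,8,-4],[-0.3,1.5,-1.6],0],[[0,0,0],[0,0,0],0],[[0,0,0],[0,0,0],0]]'

```text
clock: 7.58
eef_pos: [0.6368, -0.0953, 0.1653]
tool_rot: [-0.027, 0.981, 0.001, -0.19]
ft_force: [-0.9, -0.6, -2.4]
grip_width: 0.0239
grasp_force: 59.8
```

Run:
```python
from h import *
for z in(110,57.5): print(z); tell(st(-74,-118,z),RS)
a=camera("scene");b=camera("top")
tell(st(-74,-118,57.5),RS)
b2=cv2.resize(b["image"][120:245,205:345],None,fx=2.8,fy=2.8);a2=cv2.resize(a["image"][160:330,230:380],None,fx=2.6,fy=2.6)
o=np.zeros((450,790,3),np.uint8);o[:b2.shape[0],:b2.shape[1]]=b2;o[:a2.shape[0],395:395+a2.shape[1]]=a2
cv2.imwrite("pics/g2.png",o[:,:,::-1])
```

```text
110
to go mm [-0.7 -0.2  8.4] deg [-0.58 -1.98  1.34] | 2.5 | t 7.6 q [-0.12  0.95  0.97  1.97 -0.05 -0.17] F [-0.9 -0.6 -2.4] w 23.9 g 59.8
57.5
to go mm [-18.6  -1.5 -40.9] deg [-0.58 -1.98  1.34] | 2.5 | t 7.6 q [-0.12  0.95  0.97  1.97 -0.05 -0.17] F [-0.9 -0.6 -2.4] w 23.9 g 59.8
to go mm [-17.6  -0.6 -47.1] deg [-0.52 -1.62  1.42] | 2.2 | t 7.7 q [-0.12  0.94  0.97  1.97 -0.05 -0.17] F [-1.4  0.3 -2.2] w 23.2 g 59.8
```

View pics/g2.png

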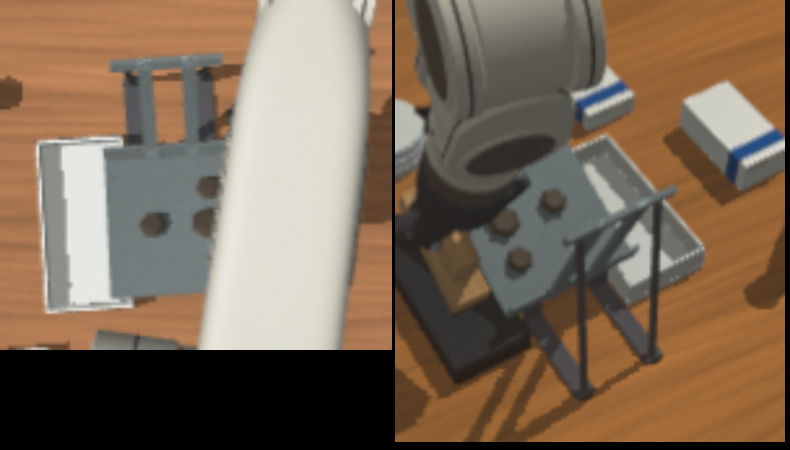

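>>> drive_tool --increments '[[[-4,0,-10],[-0.1,-0.4,0.35],0],[[-4,0,-12],[-0.1,-0.4,0.35],0],[[-4,0,-12],[-0.1,-0.4,0.35],0],[[-4,0,-10],[-0.1,-0.4,0.35],0],[[-1.6,-0.5,-3],[0,0,0],0],[[0,0,0],[0,0,0],0],[[0,0,0],[0,0,0],0],[[0,0,0],[0,0,0],0]]'

```text
clock: 8.35
eef_pos: [0.6195, -0.097, 0.1283]
tool_rot: [-0.037, 0.985, -0.006, -0.171]
ft_force: [0.6, 0.7, -2.8]
grip_width: 0.0238
grasp_force: 59.8
```

Run:
```python
from h import *
tell(st(-74,-118,57.5),RS);tell(st(-74,75,57.5),RS)
a=camera("scene");tell(st(-74,-118,57.5),RS)
save(a,"g3",(225,190,360,330),4)
```

```text
to go mm [-1.3  0.2 -3.9] deg [-0.09  0.35  0.06] | 0.4 | t 8.3 q [-0.12  0.86  0.7   1.75 -0.07 -0.19] F [ 0.6  0.7 -2.8] w 23.8 g 59.8
to go mm [-15.8 192.7  -3.9] deg [-0.09  0.35  0.06] | 0.4 | t 8.3 q [-0.12  0.86  0.7   1.75 -0.07 -0.19] F [ 0.6  0.7 -2.8] w 23.8 g 59.8
to go mm [-1.4  0.1 -3.5] deg [-0.09  0.33  0.05] | 0.4 | t 8.4 q [-0.12  0.86  0.7   1.75 -0.07 -0.19] F [ 0.8 -0.1 -1.7] w 23.3 g 59.8
```

View pics/g3.png

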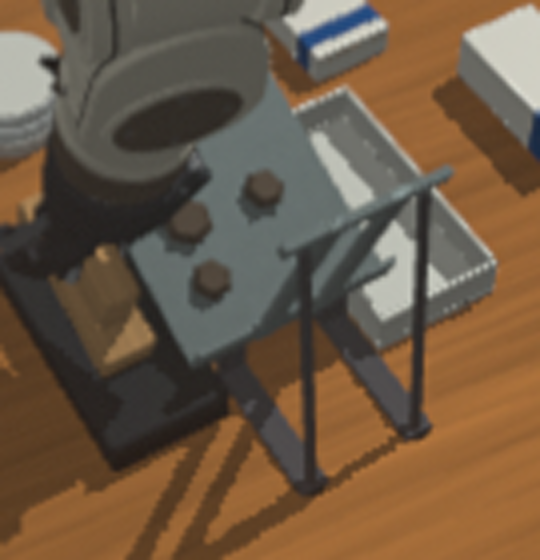

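>>> drive_tool --increments '[[[-1.3,0,-3.4],[0,0.3,0],0],[[0,0,0],[0,0,0],0],[[-0.6,8,0],[0,0,0],0],[[-0.6,8,0],[0,0,0],0],[[-0.6,8,0],[0,0,0],0],[[-0.6,8,0],[0,0,0],0],[[0,0,0],[0,0,0],0],[[0,0,0],[0,0,0],0]]'

```text
clock: 9.07
eef_pos: [0.6154, -0.0636, 0.123]
tool_rot: [-0.038, 0.984, -0.006, -0.174]
ft_force: [-0.6, 0.1, -2.2]
grip_width: 0.0235
grasp_force: 59.8
```

Run:
```python
from h import *
tell(st(-74,75,57.5),RS)
```

```text
to go mm [-11.7 159.2   1.3] deg [-0.1  -0.11 -0.08] | 0.2 | t 9.1 q [-0.08  0.85  0.66  1.73 -0.05 -0.15] F [-0.6  0.1 -2.2] w 23.5 g 59.8
```

>>> drive_tool --increments '[[[-0.6,8,1],[0,0,0],0],[[-0.6,8,0],[0,0,0],0],[[-0.6,8,0],[0,0,0],0],[[-0.6,8,0],[0,0,0],0],[[-0.6,8,0],[0,0,0],0],[[-0.6,8,0],[0,0,0],0],[[-0.6,8,0],[0,0,0],0],[[-0.6,8,0],[0,0,0],0]]'

```text
clock: 9.73
eef_pos: [0.6105, 0.0003, 0.1239]
tool_rot: [-0.037, 0.984, -0.006, -0.174]
ft_force: [0.3, -0.4, -1.7]
grip_width: 0.0233
grasp_force: 59.7
```

>>> drive_tool --increments '[[[-0.6,8,0],[0,0,0],0],[[-0.6,8,0],[0,0,0],0],[[-0.6,8,0],[0,0,0],0],[[-0.6,8,0],[0,0,0],0],[[-0.6,8,0],[0,0,0],0],[[-0.6,8,0],[0,0,0],0],[[-0.6,8,0],[0,0,0],0],[[-0.6,8,0],[0,0,0],0]]'

```text
clock: 10.4
eef_pos: [0.6057, 0.0641, 0.1239]
tool_rot: [-0.037, 0.984, -0.006, -0.175]
ft_force: [1.1, -0.3, -2.2]
grip_width: 0.0235
grasp_force: 59.8
```

>>> drive_tool --increments '[[[-0.6,8,0],[0,0,0],0],[[-0.6,8,0],[0,0,0],0],[[-0.6,8,0],[0,0,0],0],[[0,0,0],[0,0,0],0],[[0,0,0],[0,0,0],0],[[0,0,0],[0,0,0],0]]'

```text
clock: 10.9
eef_pos: [0.604, 0.0872, 0.1239]
tool_rot: [-0.037, 0.984, -0.006, -0.174]
ft_force: [0.1, -0.5, -0.9]
grip_width: 0.0234
grasp_force: 59.8
```

Run:
```python
from h import *
tell(st(-74,75,57.5),RS)
a=camera("scene")
save(a,"g4",(225,190,360,330),4)
```

```text
to go mm [-0.3  8.4  0.5] deg [-0.09 -0.11  0.02] | 0.1 | t 10.9 q [0.13 0.83 0.63 1.72 0.02 0.05] F [ 0.1 -0.5 -0.9] w 23.4 g 59.8
```

View pics/g4.png

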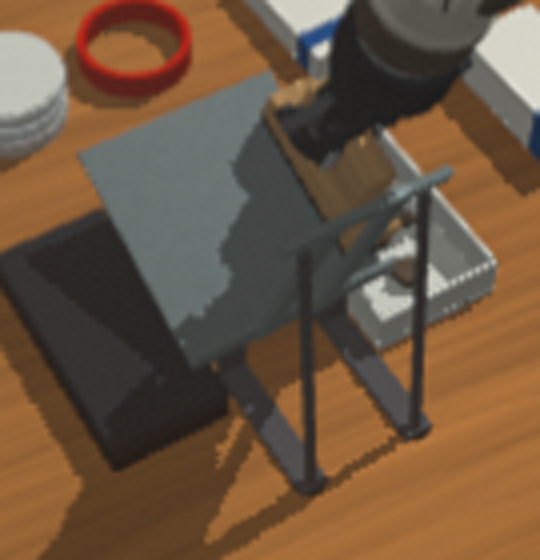

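>>> drive_tool --increments '[[[-0.5,6,0],[0,0,0],0],[[-0.3,4,0],[0,0,0],0],[[0,0,0],[0,0,0],0],[[0,0,15],[0,0,0],0],[[0,0,30],[0,0,0],0],[[0,0,30],[0,0,0],0],[[0,0,30],[0,0,0],0],[[0,0,15],[0,0,0],0]]'

```text
clock: 11.62
eef_pos: [0.6037, 0.0975, 0.2482]
tool_rot: [-0.037, 0.984, -0.005, -0.172]
ft_force: [0.2, 0.6, -1.8]
grip_width: 0.0232
grasp_force: 59.9
```

>>> drive_tool --increments '[[[-8,-10,0],[0.1,-0.6,0.6],0],[[-16,-20,0],[0.3,-1.3,1.3],0],[[-16,-20,0],[0.3,-1.3,1.3],0],[[-16,-20,0],[0.3,-1.3,1.3],0],[[-16,-20,0],[0.3,-1.3,1.3],0],[[-16,-20,0],[0.3,-1.3,1.3],0],[[-16,-20,0],[0.3,-1.3,1.3],0],[[-16,-20,0],[0.3,-1.3,1.3],0]]'

```text
clock: 12.28
eef_pos: [0.482, -0.0534, 0.2441]
tool_rot: [-0.123, 0.988, -0.005, -0.088]
ft_force: [0.4, -0.1, -1.4]
grip_width: 0.0232
grasp_force: 59.7
```

>>> drive_tool --increments '[[[-16,-20,0],[0.3,-1.3,1.3],0],[[-16,-20,0],[0.3,-1.3,1.3],0],[[-16,-20,0],[0.3,-1.3,1.3],0],[[-16,-20,0],[0.3,-1.3,1.3],0],[[-16,-20,0],[0.3,-1.2,1.3],0],[[-16,-20,0],[0.3,-1.2,1.3],0],[[-16,-20,0],[0.3,-1.2,1.3],0],[[0,0,0],[0,0,0],0]]'

```text
clock: 12.95
eef_pos: [0.3677, -0.195, 0.2445]
tool_rot: [-0.199, 0.98, -0.004, -0.01]
ft_force: [-0.7, 0.7, -2.5]
grip_width: 0.0233
grasp_force: 59.9
```

Run:
```python
from h import *
a=camera("scene")
tell([.354,-.224,.0575],down(115.5))
save(a,"g5",(190,190,365,330),4)
```

```text
to go mm [ -15.2  -30.2 -187. ] deg [ 0.57 -1.03  2.52] | 2.8 | t 13.0 q [-0.47  0.08 -0.15  1.35 -0.02 -0.87] F [ 0.2 -0.1 -2.2] w 23.3 g 59.9
```

View pics/g5.png

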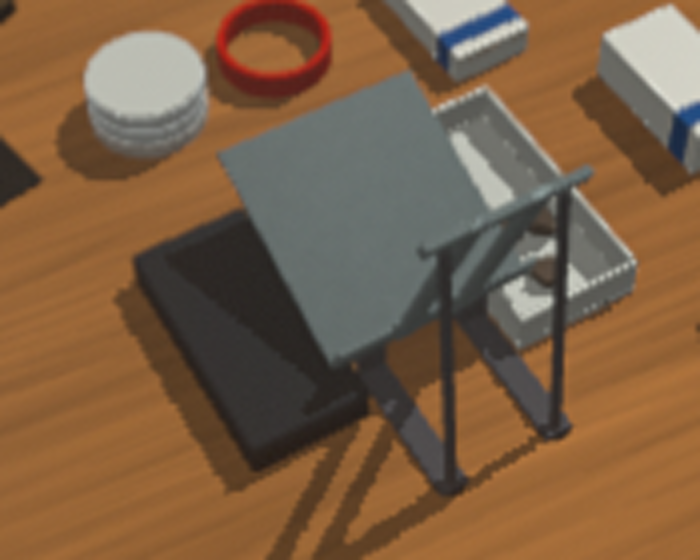

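>>> drive_tool --increments '[[[-6,-9,-10],[0.15,-0.3,0.6],0],[[-6,-9,-30],[0.15,-0.3,0.6],0],[[-6,-9,-35],[0.15,-0.2,0.6],0],[[-5,-9,-35],[0.15,-0.2,0.6],0],[[0,0,-35],[0,0,0],0],[[0,0,-24],[0,0,0],0],[[0,0,-8],[0,0,0],0],[[0,0,0],[0,0,0],0]]'

```text
clock: 13.67
eef_pos: [0.347, -0.2271, 0.0651]
tool_rot: [-0.222, 0.975, 0.003, -0.002]
ft_force: [0.3, 0.6, -1.9]
grip_width: 0.0231
grasp_force: 59.7
```

>>> drive_tool --increments '[[[0,0,-2],[0,0,0],0],[[0,0,-2],[0,0,0],0],[[0,0,-1],[0,0,0],0],[[0,0,0],[0,0,0],0],[[0,0,0],[0,0,0],0]]'

```text
clock: 14.08
eef_pos: [0.3489, -0.229, 0.0628]
tool_rot: [-0.222, 0.975, -0.0, 0.0]
ft_force: [-0.1, 0.3, -2.1]
grip_width: 0.0234
grasp_force: 59.7
```

Run:
```python
from h import *
tell([.346,-.230,.0575],down(115.5))
b=camera("top");bb=[205,120,345,245]
b2=cv2.resize(b["image"][130:245,205:325],None,fx=4,fy=4);cv2.imwrite("pics/t1.png",b2[:,:,::-1])
```

```text
to go mm [-2.9 -1.  -5.3] deg [ 0.02  0.05 -0.16] | 0.2 | t 14.1 q [-0.58  0.24 -0.48  0.85  0.   -1.03] F [-0.1  0.3 -2.1] w 23.4 g 59.7
```

View pics/t1.png

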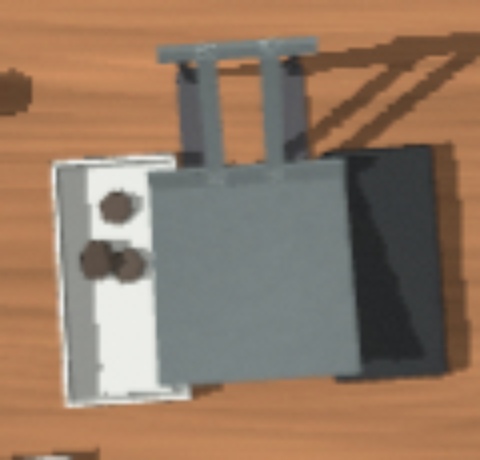

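All three chips are in the tray (top crop px (117,206), (97,260), (128,265)) and the deck is clear. Setting the scraper down.

>>> drive_tool --increments '[[[0,0,-2],[0,0,0],0],[[0,0,-1.5],[0,0,0],0],[[0,0,-1],[0,0,0],0],[[0,0,0],[0,0,0],0],[[0,0,0],[0,0,0],0]]'

```text
clock: 14.55
eef_pos: [0.3483, -0.2289, 0.0583]
tool_rot: [-0.222, 0.975, 0.0, -0.0]
ft_force: [-3.0, 0.6, 7.7]
grip_width: 0.0233
grasp_force: 61.1
```

Run:
```python
from h import *
tell([.346,-.230,.0575],down(115.5))
```

```text
to go mm [-2.3 -1.1 -0.8] deg [-0.01 -0.01 -0.14] | 0.1 | t 14.6 q [-0.58  0.25 -0.49  0.84  0.   -1.03] F [-3.   0.6  7.7] w 23.3 g 61.1
```

>>> drive_tool --increments '[[[0,0,0],[0,0,0],1],[[0,0,0],[0,0,0],1],[[0,0,0],[0,0,0],1],[[0,0,0],[0,0,0],1],[[0,0,0],[0,0,0],1],[[0,0,0],[0,0,0],1],[[0,0,5],[0,0,0],1],[[0,0,20],[0,0,0],1]]'

```text
clock: 15.22
eef_pos: [0.346, -0.2272, 0.0805]
tool_rot: [-0.222, 0.975, 0.003, -0.002]
ft_force: [-0.8, -1.0, 0.9]
grip_width: 0.0849
grasp_force: 0.0
```

>>> drive_tool --increments '[[[0,0,30],[0,0,0],1],[[0,0,30],[0,0,0],1],[[0,0,30],[0,0,0],1],[[0,0,30],[0,0,0],1],[[0,0,0],[0,0,0],1]]'

```text
clock: 15.63
eef_pos: [0.3513, -0.2307, 0.2086]
tool_rot: [-0.222, 0.975, -0.004, 0.004]
ft_force: [0.5, -0.6, -0.7]
grip_width: 0.0853
grasp_force: 0.0
```

```bash
cat > m.py <<'E'
from h import *
import sys
a=camera("scene");b=camera("top")
G={"tL":(.542,.300,.09),"nL":(.384,.187,.1),"tR":(.5475,-.3026,-.063),"nR":(.47,-.422,.129)}
def measure(k,draw=True):
    x,y,yaw=G[k];views=[a,b];bbs=[];ms=[]
    for c in views:
        q=proj(c,box(x,y,yaw,.12,.066,0,.042));bb=[*np.int32(q.min(0)-12),*np.int32(q.max(0)+12)]
        im=c["image"].astype(float);m=((im[:,:,2]>.72*im[:,:,0])&(im[:,:,1]<1.12*im[:,:,0]+40*(im[:,:,2]>im[:,:,1]))).astype(np.uint8)
        g=np.zeros_like(m);Q=np.int32(proj(c,box(x,y,yaw,.12+.03,.066+.03,0,.042)));cv2.fillConvexPoly(g,cv2.convexHull(Q),1);m&=g
        n,l,s,_=cv2.connectedComponentsWithStats(m);m=(l==1+s[1:,4].argmax())[bb[1]:bb[3],bb[0]:bb[2]]
        m=cv2.morphologyEx(m.astype(np.uint8),cv2.MORPH_CLOSE,np.ones((3,3)))
        ms.append(cv2.resize(m.astype(np.float32),None,fx=S,fy=S)>.5);bbs.append(bb)
    r,f=fit(views,ms,bbs,lambda p:[box(p[0],p[1],p[2],.12,.066,0,p[3])],[x,y,yaw,.035],[.01,.01,.1,.01])
    o=[]
    for c,bb,m in zip(views,bbs,ms):
        e=cv2.resize(c["image"][bb[1]:bb[3],bb[0]:bb[2]],None,fx=S,fy=S)
        cv2.drawContours(e,cv2.findContours(m.astype(np.uint8),0,1)[0],-1,(0,255,0),1)
        cv2.drawContours(e,cv2.findContours(rend(c,[box(r[0],r[1],r[2],.12,.066,0,r[3])],bb),0,1)[0],-1,(255,0,0),1);o.append(cv2.resize(e,(195,290)))
    print(k,r.round(4),np.degrees(r[2]).round(1),round(f,3));return r,np.hstack(o)
E
python3 - <<'E'
from m import *
I=[measure(k)[1] for k in G]
cv2.imwrite("pics/m1.png",np.vstack([np.hstack(I[:2]),np.hstack(I[2:])])[:,:,::-1])
tell([.347,-.229,.2],down(115.5))
for d in silhouettes("scraper",a)[:2]: print(d["conf"],np.round(d["bbox"]))
P=np.vstack(scraper_model([.348,-.229,.445]));print(proj(a,P).min(0),proj(a,P).max(0))
E
```

```text
tL [0.542  0.2998 0.0747 0.0427] 4.3 0.1
nL [0.3841 0.1866 0.0946 0.0286] 5.4 0.103
tR [ 0.5471 -0.302  -0.0507  0.0445] -2.9 0.146
nR [ 0.4695 -0.4223  0.1307  0.029 ] 7.5 0.102
to go mm [-2.1  0.2 -3.9] deg [ 0.07  0.14 -0.15] | 0.2 | t 15.7 q [-0.58  0.09 -0.25  1.23  0.   -1.03] F [-0.1  0.3 -0.9] w 85.4 g 0.0
0.81 [153. 200. 191. 242.]
[152.79396408 200.75772898] [191.6441329  243.58661399]
```

View pics/m1.png

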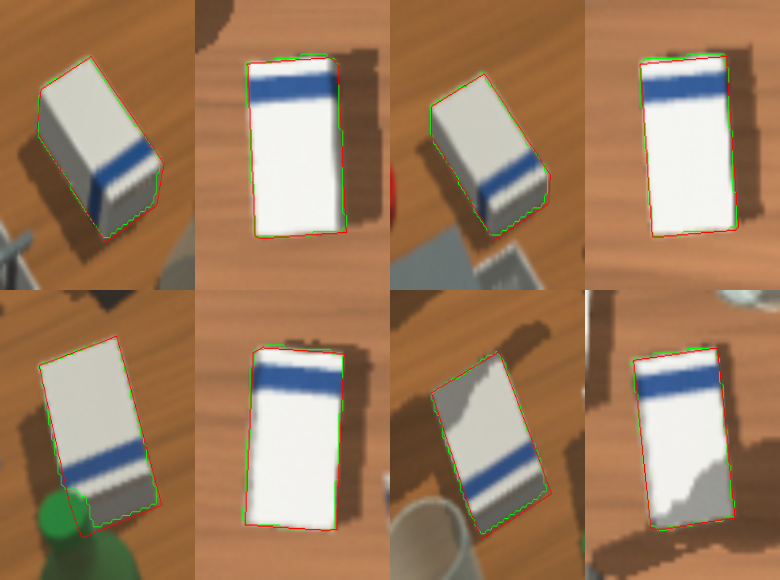

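>>> drive_tool --increments '[[[24,-9,-5],[0,0,-3.5],1],[[24,-9,-10],[0,0,-3.5],1],[[24,-9,-10],[0,0,-3.5],1],[[24,-9,-10],[0,0,-3.5],1],[[24,-9,-10],[0,0,-3.6],1],[[24,-9,-10],[0,0,-3.6],1],[[24,-9,-10],[0,0,-3.6],1],[[24,-9,-10],[0,0,-3.6],1]]'

```text
clock: 16.45
eef_pos: [0.5399, -0.3003, 0.1243]
tool_rot: [0.026, 1.0, 0.002, -0.002]
ft_force: [-0.0, -0.1, 1.0]
grip_width: 0.0857
grasp_force: 0.0
```

>>> drive_tool --increments '[[[0,0,0],[0,0,0],1],[[0,0,0],[0,0,0],1],[[0,0,0],[0,0,0],1]]'

```text
clock: 16.7
eef_pos: [0.5388, -0.2999, 0.1256]
tool_rot: [0.024, 1.0, 0.002, -0.002]
ft_force: [-0.2, -0.1, -0.1]
grip_width: 0.0858
grasp_force: 0.0
```

Run:
```python
from h import *
tell([.542,-.302,-.002],down(87.1))
```

```text
to go mm [   3.2   -2.1 -127.6] deg [-0.18 -0.23 -0.18] | 0.3 | t 16.7 q [-0.51  0.53  0.16  1.2   0.   -0.46] F [-0.2 -0.1 -0.1] w 85.8 g 0.0
```

>>> drive_tool --increments '[[[3,-2,-15],[0,0,0],1],[[0,0,-30],[0,0,0],1],[[0,0,-30],[0,0,0],1],[[0,0,-25],[0,0,0],1],[[0,0,-15],[0,0,0],1],[[0,0,-8],[0,0,0],1],[[0,0,-3],[0,0,0],1],[[0,0,0],[0,0,0],1]]'

```text
clock: 17.37
eef_pos: [0.5427, -0.3026, 0.0018]
tool_rot: [0.024, 1.0, 0.001, -0.0]
ft_force: [0.5, -0.8, -0.1]
grip_width: 0.0855
grasp_force: 0.0
```

>>> drive_tool --increments '[[[0,0,0],[0,0,0],0],[[0,0,0],[0,0,0],0],[[0,0,0],[0,0,0],0],[[0,0,0],[0,0,0],0],[[0,0,0],[0,0,0],0]]'

```text
clock: 17.78
eef_pos: [0.5446, -0.3033, 0.0036]
tool_rot: [0.024, 1.0, -0.0, 0.002]
ft_force: [-0.7, 1.3, 6.7]
grip_width: 0.0651
grasp_force: 69.0
```

Run:
```python
from h import *
tell([.542,-.302,-.002],down(87.1))
```

```text
to go mm [-2.6  1.3 -5.6] deg [ 0.02  0.18 -0.15] | 0.2 | t 17.8 q [-0.51  0.66  0.03  0.94  0.   -0.46] F [-0.7  1.3  6.7] w 65.1 g 69.0
```

```bash
cat > k.py <<'E'
from h import *
D=np.array([[.5,.2313,.2406,.005,1.3352],[.4162,.2314,.07,-.19,1.3],[.4209,.0583,.25,-.48,.83],[.4195,.2519,.07,-.14,1.36],[.643,.172,.94,.97,1.97],[.627,.128,.86,.70,1.75],[.610,.1239,.83,.63,1.72],[.6167,.1256,.53,.16,1.20],[.6234,.0036,.66,.03,.94]])
def fk(p,q2,q3,q4):
    r0,h,L1,L2,a,b,Lt=p;f=q2-q3+b;t=q2-q3+q4
    return np.array([r0+L1*np.sin(q2+a)+L2*np.cos(f)+Lt*np.cos(t),h+L1*np.cos(q2+a)-L2*np.sin(f)-Lt*np.sin(t)])
x=np.array([0,.35,.35,.35,0,0,.2]);pr=x.copy()
r=least_squares(lambda p:np.concatenate([(fk(p,*D[:,2:].T)-D[:,:2].T).ravel()/.003,(p-pr)/[.05,.15,.15,.15,.3,.3,.1]]),x);KP=r.x
def ik(pos,tilt=20):
    g=lambda q:np.r_[fk(KP,*q)-[np.hypot(pos[0],pos[1]),pos[2]],q[0]-q[1]+q[2]-np.radians(90+tilt)]
    s=least_squares(g,[.7,.4,1.5]);return s.x,np.abs(s.fun).max()
E
python3 - <<'E'
from k import *
print(KP.round(3),(fk(KP,*D[:,2:].T)-D[:,:2].T).round(3).tolist())
for x,z in((-90,60),(-69,6),(-69,48),(-69,90),(-69,120),(-69,150),(-90,90),(-90,120),(-90,150),(-110,150)):
  print(x,z,[ (i[0].round(2),round(i[1],3)) for i in [ik(st(x,0,z))]])
for z in (70,100): tell(st(-90,0,z),RS)
tell(st(-69,0,8),RS)
E
```

```text
[ 0.007  0.242  0.493  0.388 -0.008 -0.012  0.407] [[-0.001, 0.002, 0.001, -0.001, 0.001, -0.0, 0.0, -0.0, -0.001], [-0.002, 0.001, 0.001, -0.0, 0.002, -0.002, -0.0, 0.002, -0.001]]
-90 60 [(array([0.79, 0.58, 1.71]), np.float64(0.0))]
-69 6 [(array([0.83, 0.5 , 1.59]), np.float64(0.0))]
-69 48 [(array([0.84, 0.62, 1.7 ]), np.float64(0.0))]
-69 90 [(array([0.86, 0.76, 1.83]), np.float64(0.0))]
-69 120 [(array([0.89, 0.89, 1.92]), np.float64(0.0))]
-69 150 [(array([0.93, 1.06, 2.04]), np.float64(0.0))]
-90 90 [(array([0.8 , 0.68, 1.79]), np.float64(0.0))]
-90 120 [(array([0.83, 0.79, 1.89]), np.float64(0.0))]
-90 150 [(array([0.86, 0.93, 1.99]), np.float64(0.0))]
-110 150 [(array([0.8 , 0.84, 1.95]), np.float64(0.0))]
to go mm [ 54.1 323.3 137.9] deg [-0.27 20.19  6.99] | 21.4 | t 17.8 q [-0.51  0.66  0.03  0.94  0.   -0.46] F [-0.7  1.3  6.7] w 65.1 g 69.0
to go mm [ 64.3 324.1 166.1] deg [-0.27 20.19  6.99] | 21.4 | t 17.8 q [-0.51  0.66  0.03  0.94  0.   -0.46] F [-0.7  1.3  6.7] w 65.1 g 69.0
to go mm [ 52.6 323.2  72.5] deg [-0.27 20.19  6.99] | 21.4 | t 17.8 q [-0.51  0.66  0.03  0.94  0.   -0.46] F [-0.7  1.3  6.7] w 65.1 g 69.0
```

>>> drive_tool --increments '[[[0,0,10],[0,0,0],0],[[0,0,25],[0,0,0],0],[[0,0,35],[0,0,0],0],[[0,0,35],[0,0,0],0],[[0,0,25],[0,0,0],0],[[0,0,14],[0,0,0],0],[[0,10,0],[0,0.5,0.2],0],[[4,22,0],[0,1.4,0.5],0]]'

```text
clock: 18.45
eef_pos: [0.5462, -0.2726, 0.1464]
tool_rot: [0.02, 1.0, -0.001, -0.016]
ft_force: [-0.6, 0.8, -4.6]
grip_width: 0.0651
grasp_force: 68.1
```

>>> drive_tool --increments '[[[4,24,0],[0,1.5,0.5],0],[[4,24,0],[0,1.5,0.5],0],[[4,24,0],[0,1.5,0.5],0],[[4,24,0],[0,1.5,0.5],0],[[4,24,0],[0,1.5,0.5],0],[[4,24,0],[0,1.5,0.5],0],[[4,24,0],[0,1.5,0.5],0],[[4,24,0],[0,1.5,0.5],0]]'

```text
clock: 19.12
eef_pos: [0.5782, -0.0766, 0.1437]
tool_rot: [-0.018, 0.992, -0.002, -0.123]
ft_force: [0.2, 0.0, -2.9]
grip_width: 0.065
grasp_force: 68.1
```

>>> drive_tool --increments '[[[4,24,0],[0,1.5,0.5],0],[[4,24,0],[0,1.5,0.5],0],[[4,24,0],[0,1.5,0.5],0],[[4,20,0],[0,1.5,0.5],0],[[2,8,0],[0,0.3,0.2],0],[[0,0,0],[0,0,0],0],[[0,0,0],[0,0,0],0],[[0,0,0],[0,0,0],0]]'

```text
clock: 19.78
eef_pos: [0.5966, 0.0204, 0.145]
tool_rot: [-0.036, 0.984, -0.004, -0.176]
ft_force: [0.1, -0.1, -3.3]
grip_width: 0.0648
grasp_force: 68.2
```

Run:
```python
from h import *
tell(st(-90,0,70),RS);tell(st(-69,0,10),RS)
a=camera("scene");save(a,"p1",(225,150,365,330),3.2)
```

```text
to go mm [ 2.  -0.3 -3.4] deg [-0.25 -0.29  0.21] | 0.4 | t 19.8 q [ 0.04  0.79  0.61  1.74 -0.01 -0.03] F [ 0.1 -0.1 -3.3] w 64.8 g 68.2
to go mm [  1.2  -0.4 -67. ] deg [-0.25 -0.29  0.21] | 0.4 | t 19.8 q [ 0.04  0.79  0.61  1.74 -0.01 -0.03] F [ 0.1 -0.1 -3.3] w 64.8 g 68.2
```

View pics/p1.png

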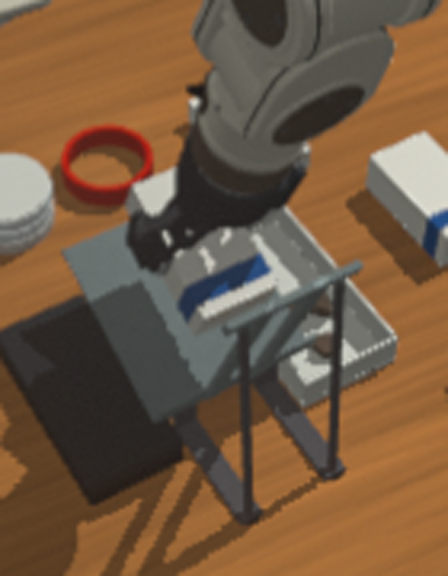

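>>> drive_tool --increments '[[[0,0,-10],[-0.2,-0.3,0.2],0],[[0,0,-20],[0,0,0],0],[[0,0,-16],[0,0,0],0],[[0,0,-10],[0,0,0],0],[[0,0,-6],[0,0,0],0],[[0,0,-3],[0,0,0],0],[[0,0,0],[0,0,0],0],[[0,0,0],[0,0,0],0]]'

```text
clock: 20.5
eef_pos: [0.5976, 0.0211, 0.0812]
tool_rot: [-0.037, 0.984, -0.006, -0.172]
ft_force: [0.3, 0.1, -2.8]
grip_width: 0.0654
grasp_force: 68.2
```

```bash
cat >> h.py <<'E'
def own():
    o=get_obs();print("own mm",(T(SP).inv().apply(o["eef_pos"]-SP[:3])*1000).round(1),"F own",T(SP).inv().apply(o["ft_force"]).round(1))
E
python3 - <<'E'
from h import *
tell(st(-66,0,4),RS);own()
E
```

```text
to go mm [ 1.  -1.1 -9.8] deg [-0.09  0.13 -0.02] | 0.2 | t 20.5 q [ 0.04  0.82  0.5   1.6  -0.01 -0.03] F [ 0.3  0.1 -2.8] w 65.4 g 68.2
own mm [-70.3   1.1  12.9] F own [ 1.3  0.1 -2.5]
```

>>> drive_tool --increments '[[[-0.7,-1,-1.9],[0,0,0],0],[[-0.7,0,-1.9],[0,0,0],0],[[-0.7,0,-1.9],[0,0,0],0],[[0,0,0],[0,0,0],0],[[0,0,0],[0,0,0],0]]'

```text
clock: 20.92
eef_pos: [0.5949, 0.0204, 0.0747]
tool_rot: [-0.038, 0.984, -0.006, -0.173]
ft_force: [0.3, 0.6, -3.8]
grip_width: 0.0653
grasp_force: 68.2
```

>>> drive_tool --increments '[[[-0.4,0,-1],[0,0,0],0],[[0,0,0],[0,0,0],0]]'

```text
clock: 21.08
eef_pos: [0.5946, 0.0204, 0.0736]
tool_rot: [-0.038, 0.984, -0.006, -0.173]
ft_force: [-0.4, 0.4, -3.5]
grip_width: 0.0653
grasp_force: 68.2
```

>>> drive_tool --increments '[[[-0.4,0,-1],[0,0,0],0],[[0,0,0],[0,0,0],0]]'

```text
clock: 21.25
eef_pos: [0.5942, 0.0204, 0.0726]
tool_rot: [-0.038, 0.984, -0.006, -0.173]
ft_force: [0.6, -0.1, -3.0]
grip_width: 0.0656
grasp_force: 68.4
```

Run:
```python
from h import *
tell(st(-66,0,4),RS);own()
```

```text
to go mm [ 4.4 -0.3 -1.2] deg [-0.09  0.06 -0.04] | 0.1 | t 21.2 q [ 0.04  0.82  0.48  1.58 -0.01 -0.03] F [ 0.6 -0.1 -3. ] w 65.6 g 68.4
own mm [-70.5   0.7   3.7] F own [ 1.5 -0.1 -2.6]
```

Not touching yet; continuing in small steps.

>>> drive_tool --increments '[[[-0.4,0,-1],[0,0,0],0],[[0,0,0],[0,0,0],0]]'

```text
clock: 21.42
eef_pos: [0.5943, 0.0204, 0.0725]
tool_rot: [-0.038, 0.984, -0.006, -0.172]
ft_force: [0.2, 0.8, 0.6]
grip_width: 0.0654
grasp_force: 68.4
```

>>> drive_tool --increments '[[[-0.4,0,-1],[0,0,0],0],[[0,0,0],[0,0,0],0]]'

```text
clock: 21.58
eef_pos: [0.5943, 0.0204, 0.0725]
tool_rot: [-0.038, 0.984, -0.006, -0.172]
ft_force: [1.5, 0.5, 4.3]
grip_width: 0.0655
grasp_force: 69.1
```

>>> drive_tool --increments '[[[-0.4,0,-1],[0,0,0],0],[[0,0,0],[0,0,0],0]]'

```text
clock: 21.75
eef_pos: [0.5943, 0.0204, 0.0724]
tool_rot: [-0.038, 0.985, -0.006, -0.171]
ft_force: [1.6, 0.2, 8.4]
grip_width: 0.0654
grasp_force: 69.5
```

Run:
```python
from h import *
own()
```

```text
own mm [-70.4   0.7   3.6] F own [-1.3  0.1  8.4]
```

>>> drive_tool --increments '[[[0.5,0,1.5],[0,0,0],0],[[1.9,0.1,-0.7],[0,0,0],0],[[1.9,0.1,-0.7],[0,0,0],0],[[1.9,0.1,-0.7],[0,0,0],0],[[0,0,0],[0,0,0],0]]'

```text
clock: 22.17
eef_pos: [0.599, 0.0205, 0.0707]
tool_rot: [-0.037, 0.984, -0.006, -0.173]
ft_force: [-2.6, 0.1, 7.8]
grip_width: 0.0655
grasp_force: 69.4
```

>>> drive_tool --increments '[[[1.9,0.1,-0.7],[0,0,0],0],[[0,0,0],[0,0,0],0]]'

```text
clock: 22.33
eef_pos: [0.6009, 0.0206, 0.0701]
tool_rot: [-0.038, 0.984, -0.006, -0.173]
ft_force: [-2.3, 0.3, 7.2]
grip_width: 0.0654
grasp_force: 69.3
```

>>> drive_tool --increments '[[[1.9,0.1,-0.7],[0,0,0],0],[[0,0,0],[0,0,0],0]]'

```text
clock: 22.5
eef_pos: [0.6009, 0.0206, 0.0701]
tool_rot: [-0.038, 0.984, -0.006, -0.175]
ft_force: [-8.2, -0.0, 11.4]
grip_width: 0.0652
grasp_force: 69.4
```

Run:
```python
from h import *
own();tell(st(-62.5,0,3.6),RS)
```

```text
own mm [-63.4   0.4   3.6] F own [-11.6   0.6   8. ]
to go mm [ 0.9 -0.3 -0.3] deg [-0.06 -0.2  -0.06] | 0.2 | t 22.5 q [ 0.04  0.84  0.51  1.59 -0.01 -0.03] F [-8.2 -0.  11.4] w 65.2 g 69.4
```

>>> drive_tool --increments '[[[0,0,0],[0,0,0],1],[[0,0,0],[0,0,0],1],[[0,0,0],[0,0,0],1],[[0,0,0],[0,0,0],1],[[0,0,0],[0,0,0],1],[[3.4,0.3,9.4],[0,0,0],1],[[6.8,0.5,19],[0,0,0],1],[[6.8,0.5,19],[0,0,0],1]]'

```text
clock: 23.17
eef_pos: [0.6194, 0.0221, 0.1146]
tool_rot: [-0.038, 0.984, -0.006, -0.174]
ft_force: [0.9, 0.7, -0.1]
grip_width: 0.0854
grasp_force: 0.0
```

>>> drive_tool --increments '[[[0,0.5,25],[0,0,0],1],[[0,0.5,25],[0,0,0],1],[[0,0,10],[0,0,0],1],[[0,0,0],[0,0,0],1],[[0,0,0],[0,0,0],1]]'

```text
clock: 23.58
eef_pos: [0.6204, 0.0232, 0.1747]
tool_rot: [-0.038, 0.984, -0.006, -0.172]
ft_force: [-0.2, -1.0, -0.0]
grip_width: 0.0851
grasp_force: 0.0
```

Run:
```python
from m import *
G={k:G[k] for k in("nL","tL","nR")}
for k in G: measure(k)
for n,h in (("flask",.0),("bottle",0),("beaker",0)):
  for nm,c in(("s",a),("t",b)):
    for d in silhouettes(n,c)[:2]:
        if d["conf"]>.4:
            l,t,r,bo=d["bbox"]
            print(n,nm,round(d["conf"],2),np.round(d["bbox"]).tolist(), "base~",atz(c,[[(l+r)/2,bo]],0).round(3) if nm=="s" else atz(c,[[(l+r)/2,(t+bo)/2]],.03).round(3))
own();tell([.540,.2998,.14],down(94.3))
# carton on the deck: residual check
def stbox(x0,x1,y0,y1,z0,z1): return np.array([st(x,y,z) for x in(x0,x1) for y in(y0,y1) for z in(z0,z1)])
```

```text
nL [0.3875 0.1855 0.0988 0.069 ] 5.7 0.493
tL [0.5418 0.3    0.076  0.0421] 4.4 0.1
nR [ 0.4692 -0.4223  0.1319  0.0294] 7.6 0.091
flask s 0.74 [380.0, 205.0, 419.0, 260.0] base~ [[0.73  0.312 0.   ]]
flask t 0.58 [151.0, 150.0, 183.0, 177.0] base~ [[0.694 0.336 0.03 ]]
bottle s 0.77 [147.0, 303.0, 187.0, 365.0] base~ [[ 0.742 -0.362  0.   ]]
bottle t 0.82 [367.0, 146.0, 400.0, 169.0] base~ [[ 0.724 -0.341  0.03 ]]
bottle t 0.69 [412.0, 188.0, 441.0, 214.0] base~ [[ 0.589 -0.478  0.03 ]]
beaker s 0.79 [410.0, 185.0, 441.0, 224.0] base~ [[0.655 0.463 0.   ]]
beaker s 0.53 [211.0, 198.0, 243.0, 231.0] base~ [[ 0.42  -0.085  0.   ]]
beaker t 0.82 [109.0, 168.0, 133.0, 194.0] base~ [[0.64  0.482 0.03 ]]
own mm [-81.2   1.5 108. ] F own [-0.4 -0.2  0.1]
to go mm [-79.8 276.7 -34.3] deg [  1.42 -19.96  -0.07] | 20.0 | t 24.0 q [ 0.04  0.84  0.78  1.86 -0.01 -0.03] F [-0.4 -0.2  0.2] w 85.3 g 0.0
```

>>> drive_tool --increments '[[[-4,12,0],[0.1,-1,0],1],[[-7,24,0],[0.1,-1.7,0],1],[[-7,24,0],[0.1,-1.7,0],1],[[-7,24,0],[0.1,-1.7,0],1],[[-7,24,0],[0.1,-1.7,0],1],[[-7,24,-5],[0.1,-1.7,0],1],[[-7,24,-5],[0.1,-1.7,0],1],[[-7,24,-5],[0.1,-1.7,0],1]]'

```text
clock: 24.65
eef_pos: [0.5666, 0.2042, 0.1601]
tool_rot: [-0.038, 0.997, -0.003, -0.06]
ft_force: [0.4, -0.2, -0.9]
grip_width: 0.0854
grasp_force: 0.0
```

>>> drive_tool --increments '[[[-7,24,-5],[0.1,-1.7,0],1],[[-7,24,-5],[0.1,-1.7,0],1],[[-7,24,-5],[0.1,-1.8,0],1],[[-6,22,-5],[0.2,-1.8,0],1],[[0,2,0],[0,0,0],1],[[0,0,0],[0,0,0],1],[[0,0,0],[0,0,0],1],[[0,0,0],[0,0,0],1]]'

```text
clock: 25.32
eef_pos: [0.5408, 0.2983, 0.1403]
tool_rot: [-0.037, 0.999, -0.001, 0.0]
ft_force: [-0.1, -0.1, -0.2]
grip_width: 0.0852
grasp_force: 0.0
```

Run:
```python
from h import *
tell([.538,.2998,-.002],down(94.3))
```

```text
to go mm [  -2.8    1.5 -142.3] deg [0.14 0.04 0.03] | 0.2 | t 25.3 q [ 0.51  0.52  0.18  1.23 -0.    0.43] F [-0.1 -0.1 -0.2] w 85.2 g 0.0
```

>>> drive_tool --increments '[[[-1,1.5,-15],[0,0,0],1],[[0,0,-32],[0,0,0],1],[[0,0,-35],[0,0,0],1],[[0,0,-28],[0,0,0],1],[[0,0,-18],[0,0,0],1],[[0,0,-9],[0,0,0],1],[[0,0,-5],[0,0,0],1],[[0,0,0],[0,0,0],1]]'

```text
clock: 25.98
eef_pos: [0.5394, 0.2998, -0.0024]
tool_rot: [-0.037, 0.999, -0.001, -0.0]
ft_force: [1.2, -0.5, 0.7]
grip_width: 0.0855
grasp_force: 0.0
```

>>> drive_tool --increments '[[[0,0,0],[0,0,0],0],[[0,0,0],[0,0,0],0],[[0,0,0],[0,0,0],0],[[0,0,0],[0,0,0],0],[[0,0,0],[0,0,0],0],[[0,0,0],[0,0,0],0]]'

```text
clock: 26.48
eef_pos: [0.5407, 0.3012, 0.0002]
tool_rot: [-0.038, 0.999, -0.001, 0.002]
ft_force: [0.5, -0.4, 6.5]
grip_width: 0.0653
grasp_force: 68.6
```

Run:
```python
from h import *
tell([.538,.2998,-.002],down(94.3));tell(st(-90,0,115),RS)
```

```text
to go mm [-2.7 -1.4 -2.2] deg [ 0.07  0.25 -0.03] | 0.3 | t 26.5 q [ 0.51  0.65  0.01  0.93 -0.    0.43] F [ 0.5 -0.4  6.5] w 65.3 g 68.6
to go mm [  73.3 -280.   183.6] deg [-1.44 20.19 -0.03] | 20.2 | t 26.5 q [ 0.51  0.65  0.01  0.93 -0.    0.43] F [ 0.5 -0.4  6.5] w 65.3 g 68.6
```

>>> drive_tool --increments '[[[0,0,10],[0,0,0],0],[[0,0,25],[0,0,0],0],[[0,0,35],[0,0,0],0],[[0,0,40],[0,0,0],0],[[0,0,35],[0,0,0],0],[[0,0,25],[0,0,0],0],[[0,-10,6],[0,0.5,0],0],[[6,-22,0],[-0.1,1.5,0],0]]'

```text
clock: 27.15
eef_pos: [0.5446, 0.2711, 0.1771]
tool_rot: [-0.04, 0.999, 0.0, -0.016]
ft_force: [0.8, -0.5, -4.0]
grip_width: 0.0653
grasp_force: 67.8
```

>>> drive_tool --increments '[[[7,-24,0],[-0.1,1.7,0],0],[[7,-24,0],[-0.1,1.7,0],0],[[7,-24,0],[-0.1,1.7,0],0],[[7,-24,0],[-0.1,1.7,0],0],[[7,-24,0],[-0.1,1.7,0],0],[[7,-24,0],[-0.1,1.7,0],0],[[7,-24,0],[-0.1,1.7,0],0],[[7,-24,0],[-0.1,1.7,0],0]]'

```text
clock: 27.82
eef_pos: [0.6002, 0.0748, 0.1722]
tool_rot: [-0.037, 0.99, -0.004, -0.138]
ft_force: [1.5, 0.7, -2.6]
grip_width: 0.0657
grasp_force: 67.8
```

>>> drive_tool --increments '[[[7,-24,0],[-0.2,1.7,0],0],[[6,-20,0],[-0.2,1.7,0],0],[[2,-10,0],[-0.2,1,0],0],[[0,0,0],[0,0,0],0],[[0,0,0],[0,0,0],0],[[0,0,0],[0,0,0],0]]'

```text
clock: 28.32
eef_pos: [0.6154, 0.0232, 0.1731]
tool_rot: [-0.037, 0.984, -0.007, -0.175]
ft_force: [0.2, 0.5, -3.8]
grip_width: 0.0652
grasp_force: 67.8
```

Run:
```python
from h import *
tell(st(-68,0,47),RS);own()
```

```text
to go mm [ -4.   -2.2 -60.7] deg [ 0.07 -0.13 -0.03] | 0.2 | t 28.3 q [ 0.04  0.83  0.76  1.85 -0.01 -0.03] F [ 0.2  0.5 -3.8] w 65.2 g 67.8
own mm [-84.8   1.9 105.5] F own [ 1.5  0.5 -3.5]
```

>>> drive_tool --increments '[[[0,-1,-10],[0,0,0],0],[[-1,-0.8,-20],[0,0,0],0],[[-1,0,-16],[0,0,0],0],[[-1,0,-9],[0,0,0],0],[[-1,0,-5],[0,0,0],0],[[0,0,0],[0,0,0],0],[[0,0,0],[0,0,0],0]]'

```text
clock: 28.9
eef_pos: [0.612, 0.0213, 0.1146]
tool_rot: [-0.037, 0.984, -0.008, -0.174]
ft_force: [0.6, -0.3, -3.0]
grip_width: 0.0657
grasp_force: 67.8
```

>>> drive_tool --increments '[[[-0.7,0,-1.9],[0,0,0],0],[[0,0,0],[0,0,0],0],[[0,0,0],[0,0,0],0]]'

```text
clock: 29.15
eef_pos: [0.6118, 0.0209, 0.1129]
tool_rot: [-0.037, 0.984, -0.008, -0.173]
ft_force: [-0.8, -0.5, -2.5]
grip_width: 0.0653
grasp_force: 67.8
```

>>> drive_tool --increments '[[[-0.7,0,-1.9],[0,0,0],0],[[0,0,0],[0,0,0],0]]'

```text
clock: 29.32
eef_pos: [0.6107, 0.0208, 0.1103]
tool_rot: [-0.037, 0.984, -0.008, -0.174]
ft_force: [0.2, -0.0, -2.4]
grip_width: 0.0652
grasp_force: 67.8
```

>>> drive_tool --increments '[[[-0.4,0,-1],[0,0,0],0],[[0,0,0],[0,0,0],0]]'

```text
clock: 29.48
eef_pos: [0.6102, 0.0208, 0.1091]
tool_rot: [-0.037, 0.984, -0.008, -0.174]
ft_force: [0.1, -0.4, -2.4]
grip_width: 0.0655
grasp_force: 67.8
```

Run:
```python
from h import *
own();tell(st(-68,0,42),RS)
```

```text
own mm [-68.1  -0.1  43.5] F own [ 0.9 -0.4 -2.2]
to go mm [-0.5  0.1 -1.4] deg [ 0.12 -0.05 -0.01] | 0.1 | t 29.5 q [ 0.04  0.84  0.61  1.69 -0.01 -0.03] F [ 0.1 -0.4 -2.4] w 65.5 g 67.8
```

>>> drive_tool --increments '[[[-0.4,0,-1],[0,0,0],0],[[0,0,0],[0,0,0],0]]'

```text
clock: 29.65
eef_pos: [0.6099, 0.0208, 0.1082]
tool_rot: [-0.037, 0.984, -0.008, -0.174]
ft_force: [0.0, -0.0, -2.4]
grip_width: 0.0654
grasp_force: 67.8
```

>>> drive_tool --increments '[[[-0.4,0,-1],[0,0,0],0],[[0,0,0],[0,0,0],0]]'

```text
clock: 29.82
eef_pos: [0.6098, 0.0208, 0.108]
tool_rot: [-0.037, 0.984, -0.008, -0.173]
ft_force: [0.3, 1.2, 0.8]
grip_width: 0.0649
grasp_force: 68.1
```

>>> drive_tool --increments '[[[-0.2,0,-0.5],[0,0,0],0],[[0,0,0],[0,0,0],0]]'

```text
clock: 29.98
eef_pos: [0.6098, 0.0208, 0.1079]
tool_rot: [-0.037, 0.984, -0.008, -0.173]
ft_force: [1.4, 1.0, 4.5]
grip_width: 0.0651
grasp_force: 68.6
```

Run:
```python
from h import *
own()
```

```text
own mm [-68.   -0.   42.2] F own [-0.2  0.9  4.7]
```

Touching exactly where expected (42.2 mm). Sliding it to the backstop.

>>> drive_tool --increments '[[[1.9,0.1,-0.7],[0,0,0],0],[[1.9,0.1,-0.7],[0,0,0],0],[[0.9,0,-0.4],[0,0,0],0],[[0,0,0],[0,0,0],0]]'

```text
clock: 30.32
eef_pos: [0.6138, 0.0211, 0.1065]
tool_rot: [-0.037, 0.984, -0.008, -0.174]
ft_force: [-1.4, 1.3, 7.6]
grip_width: 0.0649
grasp_force: 69.0
```

>>> drive_tool --increments '[[[0.9,0.1,-0.3],[0,0,0],0],[[0,0,0],[0,0,0],0]]'

```text
clock: 30.48
eef_pos: [0.6147, 0.0212, 0.1062]
tool_rot: [-0.037, 0.984, -0.008, -0.174]
ft_force: [-2.0, 0.4, 6.8]
grip_width: 0.0652
grasp_force: 69.0
```

>>> drive_tool --increments '[[[0.9,0.1,-0.3],[0,0,0],0],[[0,0,0],[0,0,0],0]]'

```text
clock: 30.65
eef_pos: [0.615, 0.0212, 0.1061]
tool_rot: [-0.037, 0.984, -0.008, -0.174]
ft_force: [-4.3, 0.2, 8.0]
grip_width: 0.0656
grasp_force: 68.8
```

>>> drive_tool --increments '[[[0.9,0.1,-0.3],[0,0,0],0],[[0,0,0],[0,0,0],0]]'

```text
clock: 30.82
eef_pos: [0.6149, 0.0212, 0.1061]
tool_rot: [-0.037, 0.984, -0.008, -0.175]
ft_force: [-6.0, -1.1, 9.9]
grip_width: 0.0652
grasp_force: 68.9
```

Run:
```python
from h import *
own();tell(st(-68,0,42),RS)
```

```text
own mm [-62.5  -0.1  42.3] F own [-9.1 -0.7  7.2]
to go mm [-5.2 -0.3  1.6] deg [ 0.13 -0.22 -0.03] | 0.3 | t 30.8 q [ 0.04  0.85  0.63  1.7  -0.01 -0.03] F [-6.  -1.1  9.9] w 65.2 g 68.9
```

>>> drive_tool --increments '[[[0,0,0],[0,0,0],1],[[0,0,0],[0,0,0],1],[[0,0,0],[0,0,0],1],[[0,0,0],[0,0,0],1],[[0,0,0],[0,0,0],1],[[3.4,0.3,9.4],[0,0,0],1],[[6.8,0.5,19],[0,0,0],1],[[6.8,0.5,19],[0,0,0],1]]'

```text
clock: 31.48
eef_pos: [0.6331, 0.0226, 0.1511]
tool_rot: [-0.037, 0.984, -0.008, -0.175]
ft_force: [0.8, 0.6, 1.3]
grip_width: 0.0852
grasp_force: 0.0
```

>>> drive_tool --increments '[[[0,0,20],[0,0,0],1],[[-10,-10,20],[0,0,0],1],[[-10,-25,0],[0,-1.5,0],1],[[-10,-30,0],[0,-1.5,0],1],[[-10,-30,0],[0,-1.5,0],1],[[0,0,0],[0,0,0],1],[[0,0,0],[0,0,0],1]]'

```text
clock: 32.07
eef_pos: [0.5928, -0.074, 0.1922]
tool_rot: [-0.035, 0.99, -0.009, -0.135]
ft_force: [0.6, 0.1, -0.5]
grip_width: 0.0854
grasp_force: 0.0
```

Run:
```python
from m import *
r={k:measure(k)[0] for k in("nL","nR")}["nR"]
c,s=np.cos(r[2]),np.sin(r[2])
tell([r[0],r[1],.13],down(90+np.degrees(r[2])))
# stacked cartons as one block fit: edges in both views
def sb(p,h): return np.array([T(SP).apply(np.array([p[0]+x,p[1]+y*1.0,z]))+SP[:3] for x in(-.12,0) for y in(-.033,.033) for z in(0,h)])
for c,n in((a,"s"),(b,"t")):
    q=proj(c,sb([0,0],.084));print(n,"pred bbox",q.min(0).round(1),q.max(0).round(1))
    for d in silhouettes("thick1",c): 
        if d["conf"]>.3: print(round(d["conf"],2),np.round(d["bbox"],1))
```

```text
nL [0.3853 0.2165 0.0839 0.0239] 4.8 0.234
nR [ 0.4693 -0.4223  0.131   0.0283] 7.5 0.093
to go mm [-124.7 -350.2  -61.6] deg [  2.02 -15.41   3.25] | 15.9 | t 32.2 q [-0.09  0.69  0.57  1.72 -0.05 -0.16] F [-0.1  0.6 -0.1] w 85.8 g 0.0
s pred bbox [265.3 212.9] [315.8 274.2]
0.94 [269.7 211.5 314.7 268.4]
0.7 [263.5 229.6 284.6 269. ]
t pred bbox [254.4 161.9] [279.8 212.2]
0.72 [252.6 162.6 278.4 208.9]
0.58 [255.4 207.8 273.  210.7]
```

>>> drive_tool --increments '[[[-5,-12,0],[0.1,-0.6,0.1],1],[[-9,-26,-4],[0.1,-1.1,0.2],1],[[-9,-26,-4],[0.1,-1.1,0.2],1],[[-9,-26,-4],[0.1,-1.1,0.2],1],[[-9,-26,-4],[0.1,-1.1,0.2],1],[[-9,-26,-5],[0.2,-1.1,0.2],1],[[-9,-26,-5],[0.2,-1.1,0.2],1],[[-9,-26,-5],[0.2,-1.1,0.3],1]]'

```text
clock: 32.93
eef_pos: [0.5263, -0.2664, 0.16]
tool_rot: [-0.052, 0.997, -0.004, -0.062]
ft_force: [0.7, -0.5, 1.0]
grip_width: 0.0856
grasp_force: 0.0
```

>>> drive_tool --increments '[[[-9,-26,-5],[0.2,-1.1,0.3],1],[[-9,-26,-5],[0.2,-1.1,0.3],1],[[-9,-26,-5],[0.2,-1.1,0.3],1],[[-9,-26,-5],[0.2,-1.2,0.3],1],[[-9,-26,-5],[0.2,-1.2,0.3],1],[[-11,-26,-5],[0.2,-1.4,0.3],1],[[0,0,0],[0,0,0],1],[[0,0,0],[0,0,0],1]]'

```text
clock: 33.6
eef_pos: [0.4693, -0.423, 0.1295]
tool_rot: [-0.066, 0.998, 0.003, -0.001]
ft_force: [-0.3, -0.0, -0.6]
grip_width: 0.0852
grasp_force: 0.0
```

>>> drive_tool --increments '[[[0,0,0],[0,0,0],1],[[0,0,0],[0,0,0],1]]'

```text
clock: 33.77
eef_pos: [0.471, -0.4211, 0.1304]
tool_rot: [-0.068, 0.998, 0.003, -0.0]
ft_force: [-1.0, -0.6, -0.9]
grip_width: 0.0855
grasp_force: 0.0
```

```bash
sed -i 's/"nL":(.384,.187,.1)/"nL":(.385,.214,.09)/' m.py
python3 - <<'E'
from m import *
measure("nL")
tell([.468,-.4223,-.006],down(97.5))
E
```

```text
nL [0.3871 0.2179 0.096  0.0284] 5.5 0.113
to go mm [  -3.    -1.2 -136.7] deg [-0.26 -0.02 -0.32] | 0.4 | t 33.9 q [-0.73  0.56  0.22  1.23  0.   -0.87] F [-0.2  0.   0.6] w 85.5 g 0.0
```

>>> drive_tool --increments '[[[-2,-1,-15],[0,0,-0.3],1],[[0,0,-32],[0,0,0],1],[[0,0,-35],[0,0,0],1],[[0,0,-26],[0,0,0],1],[[0,0,-14],[0,0,0],1],[[0,0,-8],[0,0,0],1],[[0,0,-4],[0,0,0],1],[[0,0,0],[0,0,0],1]]'

```text
clock: 34.53
eef_pos: [0.4682, -0.4228, -0.0037]
tool_rot: [-0.065, 0.998, 0.002, -0.0]
ft_force: [-0.3, -0.3, 0.6]
grip_width: 0.0853
grasp_force: 0.0
```

>>> drive_tool --increments '[[[0,0,0],[0,0,0],0],[[0,0,0],[0,0,0],0],[[0,0,0],[0,0,0],0],[[0,0,0],[0,0,0],0],[[0,0,0],[0,0,0],0],[[0,0,0],[0,0,0],0]]'

```text
clock: 35.03
eef_pos: [0.469, -0.4243, -0.0014]
tool_rot: [-0.064, 0.998, 0.001, 0.001]
ft_force: [0.8, 1.3, 6.9]
grip_width: 0.0648
grasp_force: 69.5
```

Run:
```python
from h import *
tell([.469,-.4223,-.004],down(97.5));tell(st(-90,0,125),RS)
```

```text
to go mm [ 0.   2.  -2.6] deg [-0.14  0.15  0.11] | 0.2 | t 35.0 q [-0.74  0.68  0.06  0.95  0.   -0.87] F [0.8 1.3 6.9] w 64.8 g 69.5
to go mm [148.4 445.8 194.6] deg [-2.17 20.06 -3.02] | 20.4 | t 35.0 q [-0.74  0.68  0.06  0.95  0.   -0.87] F [0.8 1.3 6.9] w 64.8 g 69.5
```

>>> drive_tool --increments '[[[0,0,10],[0,0,0],0],[[0,0,25],[0,0,0],0],[[0,0,35],[0,0,0],0],[[0,0,40],[0,0,0],0],[[0,0,40],[0,0,0],0],[[0,0,30],[0,0,0],0],[[0,0,15],[0,0,0],0],[[4,11,0],[0,0.5,0],0]]'

```text
clock: 35.7
eef_pos: [0.4725, -0.4156, 0.1973]
tool_rot: [-0.063, 0.998, -0.001, -0.001]
ft_force: [0.0, -0.8, -2.1]
grip_width: 0.0648
grasp_force: 68.8
```

>>> drive_tool --increments '[[[7,22,0],[-0.1,1,-0.2],0],[[7,22,0],[-0.1,1,-0.2],0],[[7,22,0],[-0.1,1,-0.2],0],[[7,22,0],[-0.1,1,-0.2],0],[[7,22,0],[-0.1,1,-0.2],0],[[7,22,0],[-0.1,1,-0.2],0],[[7,22,0],[-0.1,1,-0.2],0],[[7,22,0],[-0.1,1,-0.2],0]]'

```text
clock: 36.37
eef_pos: [0.5268, -0.2339, 0.1895]
tool_rot: [-0.05, 0.996, 0.001, -0.077]
ft_force: [0.2, -0.8, -1.9]
grip_width: 0.0647
grasp_force: 68.7
```

>>> drive_tool --increments '[[[7,22,0],[-0.1,1,-0.2],0],[[7,22,0],[-0.1,1,-0.2],0],[[7,22,0],[-0.1,1,-0.1],0],[[7,22,0],[-0.1,1,-0.1],0],[[7,22,0],[-0.1,1,-0.1],0],[[7,22,0],[-0.1,1,-0.1],0],[[7,22,0],[-0.2,1,-0.1],0],[[7,22,0],[-0.2,1,-0.1],0]]'

```text
clock: 37.03
eef_pos: [0.5828, -0.0583, 0.1895]
tool_rot: [-0.041, 0.988, -0.004, -0.147]
ft_force: [0.6, 0.4, -1.5]
grip_width: 0.0648
grasp_force: 68.7
```

>>> drive_tool --increments '[[[7,22,0],[-0.2,1,-0.1],0],[[7,22,0],[-0.2,1,-0.1],0],[[6,22,0],[-0.1,1,-0.1],0],[[6,16,0],[-0.1,0.5,-0.1],0],[[0,0,0],[0,0,0],0],[[0,0,0],[0,0,0],0],[[0,0,0],[0,0,0],0]]'

```text
clock: 37.62
eef_pos: [0.6089, 0.0218, 0.1901]
tool_rot: [-0.037, 0.984, -0.008, -0.176]
ft_force: [-0.1, -0.9, -1.7]
grip_width: 0.0647
grasp_force: 68.7
```

Run:
```python
from h import *
tell(st(-67,0,87),RS);own()
```

```text
to go mm [ 17.1   0.3 -40.4] deg [ 0.21 -0.27  0.01] | 0.3 | t 37.6 q [ 0.04  0.81  0.77  1.88 -0.01 -0.03] F [-0.1 -0.9 -1.7] w 64.7 g 68.7
own mm [-96.8   1.  119.1] F own [ 0.4 -0.8 -1.7]
```

>>> drive_tool --increments '[[[4,0,-5],[0.1,-0.2,0],0],[[6,-0.5,-14],[0.1,0,0],0],[[5,0,-12],[0,0,0],0],[[2,0,-6],[0,0,0],0],[[0,0,-3],[0,0,0],0],[[0,0,0],[0,0,0],0],[[0,0,0],[0,0,0],0]]'

```text
clock: 38.2
eef_pos: [0.6264, 0.021, 0.1512]
tool_rot: [-0.037, 0.984, -0.006, -0.173]
ft_force: [0.1, -0.4, -1.9]
grip_width: 0.0654
grasp_force: 68.7
```

>>> drive_tool --increments '[[[-0.7,0,-1.9],[0,0,0],0],[[0,0,0],[0,0,0],0]]'

```text
clock: 38.37
eef_pos: [0.626, 0.0212, 0.15]
tool_rot: [-0.037, 0.984, -0.006, -0.172]
ft_force: [0.3, 0.9, -2.0]
grip_width: 0.0645
grasp_force: 68.7
```

>>> drive_tool --increments '[[[-0.4,0,-1],[0,0,0],0],[[0,0,0],[0,0,0],0]]'

```text
clock: 38.53
eef_pos: [0.6256, 0.0212, 0.149]
tool_rot: [-0.037, 0.984, -0.006, -0.172]
ft_force: [0.2, 0.7, -2.7]
grip_width: 0.065
grasp_force: 68.7
```

>>> drive_tool --increments '[[[-0.4,0,-1],[0,0,0],0],[[0,0,0],[0,0,0],0]]'

```text
clock: 38.7
eef_pos: [0.6251, 0.0212, 0.1477]
tool_rot: [-0.037, 0.984, -0.006, -0.173]
ft_force: [0.2, -0.2, -2.3]
grip_width: 0.0652
grasp_force: 68.7
```

Run:
```python
from h import *
tell(st(-67,0,83),RS);own()
```

```text
to go mm [-0.5  0.8 -1.7] deg [-0.03  0.09  0.05] | 0.1 | t 38.7 q [ 0.04  0.86  0.75  1.81 -0.01 -0.03] F [ 0.2 -0.2 -2.3] w 65.2 g 68.7
own mm [-67.2  -0.9  84.8] F own [ 1.  -0.2 -2.1]
```

>>> drive_tool --increments '[[[-0.4,0.8,-1],[0,0,0],0],[[0,0,0],[0,0,0],0]]'

```text
clock: 38.87
eef_pos: [0.6247, 0.0221, 0.1464]
tool_rot: [-0.037, 0.984, -0.006, -0.173]
ft_force: [0.7, -0.4, -2.7]
grip_width: 0.0653
grasp_force: 68.7
```

>>> drive_tool --increments '[[[-0.4,0,-1],[0,0,0],0],[[0,0,0],[0,0,0],0]]'

```text
clock: 39.03
eef_pos: [0.6244, 0.022, 0.1456]
tool_rot: [-0.037, 0.984, -0.006, -0.173]
ft_force: [0.9, -1.1, -1.9]
grip_width: 0.0649
grasp_force: 68.7
```

>>> drive_tool --increments '[[[-0.4,0,-1],[0,0,0],0],[[0,0,0],[0,0,0],0]]'

```text
clock: 39.2
eef_pos: [0.6244, 0.022, 0.1456]
tool_rot: [-0.037, 0.984, -0.006, -0.172]
ft_force: [1.0, 0.5, 2.5]
grip_width: 0.0648
grasp_force: 69.1
```

Run:
```python
from h import *
own()
```

```text
own mm [-67.1  -0.   82.6] F own [0.1 0.5 2.7]
```

>>> drive_tool --increments '[[[1.9,0.1,-0.7],[0,0,0],0],[[1.9,0.1,-0.7],[0,0,0],0],[[0,0,0],[0,0,0],0]]'

```text
clock: 39.45
eef_pos: [0.6278, 0.0222, 0.1443]
tool_rot: [-0.037, 0.984, -0.006, -0.173]
ft_force: [-0.8, -0.2, 6.4]
grip_width: 0.065
grasp_force: 69.9
```

>>> drive_tool --increments '[[[0.9,0.1,-0.3],[0,0,0],0],[[0,0,0],[0,0,0],0]]'

```text
clock: 39.62
eef_pos: [0.6286, 0.0223, 0.144]
tool_rot: [-0.037, 0.984, -0.006, -0.173]
ft_force: [-0.5, 0.3, 6.2]
grip_width: 0.0647
grasp_force: 69.6
```

>>> drive_tool --increments '[[[0.9,0.1,-0.3],[0,0,0],0],[[0,0,0],[0,0,0],0]]'

```text
clock: 39.78
eef_pos: [0.6296, 0.0224, 0.1437]
tool_rot: [-0.037, 0.984, -0.006, -0.173]
ft_force: [-1.0, -0.8, 6.9]
grip_width: 0.0651
grasp_force: 69.6
```

>>> drive_tool --increments '[[[0.9,0.1,-0.3],[0,0,0],0],[[0,0,0],[0,0,0],0]]'

```text
clock: 39.95
eef_pos: [0.6303, 0.0225, 0.1434]
tool_rot: [-0.037, 0.984, -0.006, -0.173]
ft_force: [-0.8, -0.2, 6.8]
grip_width: 0.065
grasp_force: 69.7
```

Run:
```python
from h import *
tell(st(-62,0,83),RS);own()
```

```text
to go mm [-1.  -0.2  0.8] deg [-0.04  0.08  0.05] | 0.1 | t 40.0 q [ 0.04  0.87  0.77  1.81 -0.01 -0.03] F [-0.8 -0.2  6.8] w 65.0 g 69.7
own mm [-60.8   0.1  82.6] F own [-3.1 -0.2  6.1]
```

>>> drive_tool --increments '[[[0.9,0.1,-0.3],[0,0,0],0],[[0,0,0],[0,0,0],0]]'

```text
clock: 40.12
eef_pos: [0.6302, 0.0225, 0.1434]
tool_rot: [-0.037, 0.984, -0.006, -0.174]
ft_force: [-3.9, -0.7, 7.7]
grip_width: 0.0648
grasp_force: 69.6
```

>>> drive_tool --increments '[[[0.9,0.1,-0.3],[0,0,0],0],[[0,0,0],[0,0,0],0]]'

```text
clock: 40.28
eef_pos: [0.6302, 0.0225, 0.1434]
tool_rot: [-0.037, 0.984, -0.006, -0.175]
ft_force: [-8.0, -1.7, 9.1]
grip_width: 0.0651
grasp_force: 69.6
```

Run:
```python
from h import *
tell(st(-62,0,83),RS);own()
```

```text
to go mm [-0.9 -0.1  0.8] deg [-0.02 -0.16  0.04] | 0.2 | t 40.3 q [ 0.04  0.88  0.78  1.82 -0.01 -0.03] F [-8.  -1.7  9.1] w 65.1 g 69.6
own mm [-60.8   0.   82.6] F own [-10.8  -1.1   5.8]
```

>>> drive_tool --increments '[[[0,0,0],[0,0,0],1],[[0,0,0],[0,0,0],1],[[0,0,0],[0,0,0],1],[[0,0,0],[0,0,0],1],[[0,0,0],[0,0,0],1],[[3.4,0.3,9.4],[0,0,0],1],[[5,0.4,14],[0,0,0],1],[[5,0.4,14],[0,0,0],1]]'

```text
clock: 40.95
eef_pos: [0.6454, 0.0238, 0.179]
tool_rot: [-0.037, 0.984, -0.006, -0.174]
ft_force: [0.6, 0.6, 0.2]
grip_width: 0.0851
grasp_force: 0.0
```

>>> drive_tool --increments '[[[-2,0,12],[0,0,0],1],[[-5,0,16],[0,0,0],1],[[-9,10,5],[0,-1,0],1],[[-13,15,0],[0.1,-1.5,0],1],[[-20,15,0],[0.1,-1.5,0.1],1],[[-20,15,0],[0.1,-1.5,0.1],1],[[-20,15,0],[0.1,-1.5,0.1],1],[[-20,15,0],[0.1,-1.5,0.1],1]]'

```text
clock: 41.62
eef_pos: [0.5356, 0.1093, 0.212]
tool_rot: [-0.04, 0.994, -0.005, -0.098]
ft_force: [0.4, -0.0, 0.6]
grip_width: 0.0847
grasp_force: 0.0
```

Run:
```python
from h import *
tell([.386,.218,.13],down(95.5))
```

```text
to go mm [-149.6  108.7  -82. ] deg [  1.12 -11.25   0.87] | 11.3 | t 41.6 q [0.19 0.51 0.32 1.59 0.02 0.11] F [ 0.4 -0.   0.6] w 84.7 g 0.0
```

>>> drive_tool --increments '[[[-20,15,-8],[0.2,-1.6,0.1],1],[[-22,16,-12],[0.2,-1.6,0.1],1],[[-22,16,-12],[0.2,-1.6,0.1],1],[[-22,16,-12],[0.2,-1.6,0.1],1],[[-22,16,-12],[0.2,-1.6,0.2],1],[[-22,16,-13],[0.1,-1.6,0.2],1],[[-18,14,-13],[0.1,-1.6,0.1],1],[[0,0,0],[0,0,0],1]]'

```text
clock: 42.28
eef_pos: [0.3822, 0.2177, 0.1275]
tool_rot: [-0.051, 0.999, -0.0, -0.005]
ft_force: [-0.3, -1.2, -0.3]
grip_width: 0.085
grasp_force: 0.0
```

>>> drive_tool --increments '[[[0,0,0],[0,0,0],1],[[0,0,0],[0,0,0],1]]'

```text
clock: 42.45
eef_pos: [0.3895, 0.2181, 0.1308]
tool_rot: [-0.049, 0.999, 0.001, -0.0]
ft_force: [-0.1, 0.2, -0.9]
grip_width: 0.0849
grasp_force: 0.0
```

Run:
```python
from h import *
tell([.386,.218,-.004],down(95.5))
c=camera("top")
for d in silhouettes("thin1",c):
    l,t,r,bo=d["bbox"];print(round(d["conf"],2),np.round(d["bbox"]),atz(c,[[(l+r)/2,(t+bo)/2]],.025).round(3))
print(proj(c,box(.3871,.2179,.096,.12,.066,0,.028)).min(0),proj(c,box(.3871,.2179,.096,.12,.066,0,.028)).max(0))
```

```text
to go mm [-3.500e+00 -1.000e-01 -1.348e+02] deg [-0.1  -0.05 -0.09] | 0.1 | t 42.5 q [ 0.51  0.21 -0.31  1.05  0.    0.41] F [-0.1  0.2 -0.9] w 84.9 g 0.0
0.73 [194. 250. 219. 282.] [[0.38  0.208 0.025]]
0.71 [250. 159. 277. 198.] [[0.652 0.035 0.025]]
[190.64697497 243.01117221] [215.96989911 283.55528989]
```

Run:
```python
from m import *
r,I=measure("nL")
cv2.imwrite("pics/nl.png",cv2.resize(I,None,fx=2,fy=2)[:,:,::-1])
for d in silhouettes("thin1",a): print(round(d["conf"],2),np.round(d["bbox"]))
q=proj(a,box(.3871,.2179,.096,.12,.066,0,.028));print(q.min(0),q.max(0))
for d in silhouettes("thin1",b): print(round(d["conf"],2),np.round(d["bbox"]))
```

```text
nL [0.3855 0.2177 0.0931 0.0272] 5.3 0.339
0.73 [291. 174. 331. 208.]
0.66 [273. 208. 317. 263.]
0.58 [242. 217. 338. 316.]
0.46 [ 80. 296. 121. 338.]
0.15 [266. 221. 312. 267.]
[292.82659185 171.60340309] [331.56571289 207.90160178]
0.69 [195. 247. 220. 278.]
```

View pics/nl.png

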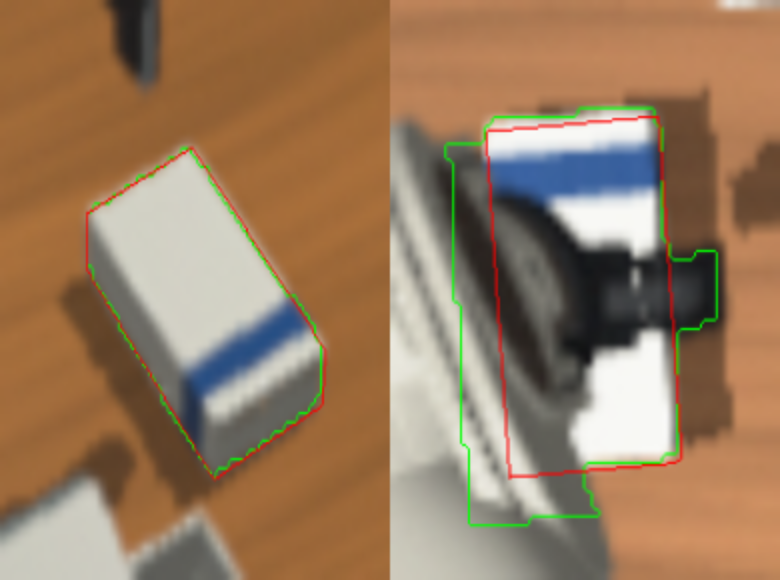

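The carton stands where measured: left crop outline exact, right crop edge at px 660 fits. Descending.

>>> drive_tool --increments '[[[-2,0,-15],[0,0,0],1],[[0,0,-32],[0,0,0],1],[[0,0,-35],[0,0,0],1],[[0,0,-26],[0,0,0],1],[[0,0,-14],[0,0,0],1],[[0,0,-8],[0,0,0],1],[[0,0,-4],[0,0,0],1],[[0,0,0],[0,0,0],1]]'

```text
clock: 43.42
eef_pos: [0.3869, 0.2176, -0.0042]
tool_rot: [-0.048, 0.999, 0.0, -0.001]
ft_force: [0.8, -0.5, 0.1]
grip_width: 0.0856
grasp_force: 0.0
```

>>> drive_tool --increments '[[[0,0,0],[0,0,0],0],[[0,0,0],[0,0,0],0],[[0,0,0],[0,0,0],0],[[0,0,0],[0,0,0],0],[[0,0,0],[0,0,0],0],[[0,0,0],[0,0,0],0]]'

```text
clock: 43.92
eef_pos: [0.388, 0.2183, -0.0024]
tool_rot: [-0.048, 0.999, 0.001, 0.0]
ft_force: [-0.7, -1.1, 6.0]
grip_width: 0.0648
grasp_force: 67.9
```

Run:
```python
from h import *
tell([.386,.218,-.004],down(95.5));tell(st(-100,0,150),RS)
```

```text
to go mm [-2.  -0.3 -1.6] deg [-0.13  0.04 -0.06] | 0.1 | t 43.9 q [ 0.51  0.39 -0.48  0.7   0.    0.41] F [-0.7 -1.1  6. ] w 64.8 g 67.9
to go mm [ 228.5 -196.9  222.6] deg [-1.84 19.96 -1.21] | 20.1 | t 43.9 q [ 0.51  0.39 -0.48  0.7   0.    0.41] F [-0.7 -1.1  6. ] w 64.8 g 67.9
```

>>> drive_tool --increments '[[[0,0,10],[0,0,0],0],[[0,0,25],[0,0,0],0],[[0,0,35],[0,0,0],0],[[0,0,38],[0,0,0],0],[[0,0,38],[0,0,0],0],[[0,0,38],[0,0,0],0],[[0,0,30],[0,0,0],0],[[0,0,11],[0,0,0],0]]'

```text
clock: 44.58
eef_pos: [0.3885, 0.2189, 0.2264]
tool_rot: [-0.049, 0.999, 0.003, 0.003]
ft_force: [0.5, 0.5, -2.2]
grip_width: 0.0647
grasp_force: 67.7
```

>>> drive_tool --increments '[[[8,-7,0],[0,0.7,0],0],[[16,-14,0],[-0.1,1.4,-0.1],0],[[16,-14,0],[-0.1,1.4,-0.1],0],[[16,-14,0],[-0.1,1.4,-0.1],0],[[16,-14,0],[-0.1,1.4,-0.1],0],[[16,-14,0],[-0.1,1.4,-0.1],0],[[16,-14,0],[-0.1,1.4,-0.1],0],[[16,-14,0],[-0.1,1.4,-0.1],0]]'

```text
clock: 45.25
eef_pos: [0.5072, 0.112, 0.2211]
tool_rot: [-0.042, 0.995, -0.001, -0.093]
ft_force: [1.8, 0.0, -2.8]
grip_width: 0.0648
grasp_force: 67.5
```

>>> drive_tool --increments '[[[16,-14,0],[-0.1,1.4,-0.1],0],[[16,-14,0],[-0.2,1.4,-0.1],0],[[16,-14,0],[-0.2,1.4,-0.1],0],[[16,-14,0],[-0.2,1.4,-0.1],0],[[16,-14,0],[-0.2,1.4,-0.1],0],[[14,-13,0],[-0.1,1.4,-0.1],0],[[8,-7,0],[-0.1,1,0],0],[[0,0,0],[0,0,0],0]]'

```text
clock: 45.92
eef_pos: [0.6101, 0.0208, 0.2181]
tool_rot: [-0.035, 0.984, -0.007, -0.176]
ft_force: [-1.3, -0.0, -2.8]
grip_width: 0.0648
grasp_force: 67.6
```

>>> drive_tool --increments '[[[0,0,0],[0,0,0],0],[[0,0,0],[0,0,0],0]]'

```text
clock: 46.08
eef_pos: [0.6083, 0.0233, 0.2209]
tool_rot: [-0.036, 0.984, -0.006, -0.175]
ft_force: [0.4, -0.2, -2.1]
grip_width: 0.0644
grasp_force: 67.6
```

Run:
```python
from h import *
tell(st(-68,0,114),RS);own()
```

```text
to go mm [ 25.9  -0.6 -45.6] deg [ 0.01 -0.12  0.1 ] | 0.2 | t 46.1 q [ 0.04  0.81  0.84  1.95 -0.01 -0.03] F [ 0.4 -0.2 -2.1] w 64.4 g 67.6
own mm [-107.8    2.5  148. ] F own [ 1.1 -0.2 -1.8]
```

>>> drive_tool --increments '[[[5,0,-6],[0,0,0],0],[[8,-0.3,-14],[0,0,0],0],[[8,-0.3,-14],[0,0,0],0],[[4,0,-7],[0,0,0],0],[[1,0,-4],[0,0,0],0],[[0,0,0],[0,0,0],0],[[0,0,0],[0,0,0],0]]'

```text
clock: 46.67
eef_pos: [0.6344, 0.0222, 0.1754]
tool_rot: [-0.036, 0.984, -0.007, -0.175]
ft_force: [-0.2, 0.4, -2.3]
grip_width: 0.0645
grasp_force: 67.6
```

>>> drive_tool --increments '[[[-0.7,0,-1.9],[0,0,0],0],[[0,0,0],[0,0,0],0],[[0,0,0],[0,0,0],0]]'

```text
clock: 46.92
eef_pos: [0.634, 0.0221, 0.1749]
tool_rot: [-0.036, 0.984, -0.007, -0.174]
ft_force: [-0.6, -0.4, -1.9]
grip_width: 0.0652
grasp_force: 67.6
```

Run:
```python
from h import *
tell(st(-66,0,109.6),RS);own()
```

```text
to go mm [ 0.6  0.6 -4.3] deg [ 0.03 -0.05  0.12] | 0.1 | t 46.9 q [ 0.04  0.88  0.87  1.91 -0.01 -0.03] F [-0.6 -0.4 -1.9] w 65.2 g 67.6
own mm [-68.1  -0.6 113.4] F own [ 0.1 -0.4 -2. ]
```

>>> drive_tool --increments '[[[-0.7,0.5,-1.9],[0,0,0.1],0],[[0,0,0],[0,0,0],0]]'

```text
clock: 47.08
eef_pos: [0.6332, 0.0228, 0.1725]
tool_rot: [-0.037, 0.984, -0.007, -0.174]
ft_force: [-0.3, -0.4, -3.0]
grip_width: 0.0646
grasp_force: 67.6
```

>>> drive_tool --increments '[[[-0.4,0,-1],[0,0,0],0],[[0,0,0],[0,0,0],0]]'

```text
clock: 47.25
eef_pos: [0.6328, 0.0227, 0.1713]
tool_rot: [-0.037, 0.984, -0.007, -0.174]
ft_force: [-0.4, -0.9, -1.8]
grip_width: 0.0647
grasp_force: 67.6
```

>>> drive_tool --increments '[[[-0.4,0,-1],[0,0,0],0],[[0,0,0],[0,0,0],0]]'

```text
clock: 47.42
eef_pos: [0.6328, 0.0227, 0.1712]
tool_rot: [-0.037, 0.984, -0.007, -0.174]
ft_force: [1.4, -0.3, 2.5]
grip_width: 0.0648
grasp_force: 67.9
```

Run:
```python
from h import *
own()
```

```text
own mm [-6.790e+01  1.000e-01  1.096e+02] F own [ 0.4 -0.4  2.8]
```

Contact. Pushing to the backstop (about 8 mm expected).

>>> drive_tool --increments '[[[1.9,0.1,-0.7],[0,0,0],0],[[1.9,0.1,-0.7],[0,0,0],0],[[1.4,0.1,-0.5],[0,0,0],0],[[0,0,0],[0,0,0],0]]'

```text
clock: 47.75
eef_pos: [0.6379, 0.023, 0.1694]
tool_rot: [-0.037, 0.984, -0.007, -0.174]
ft_force: [0.1, 0.0, 6.7]
grip_width: 0.0649
grasp_force: 68.4
```

>>> drive_tool --increments '[[[0.9,0.1,-0.3],[0,0,0],0],[[0,0,0],[0,0,0],0]]'

```text
clock: 47.92
eef_pos: [0.6388, 0.0231, 0.169]
tool_rot: [-0.037, 0.984, -0.007, -0.174]
ft_force: [-0.6, -0.8, 7.3]
grip_width: 0.0648
grasp_force: 68.5
```

>>> drive_tool --increments '[[[0.9,0.1,-0.3],[0,0,0],0],[[0,0,0],[0,0,0],0]]'

```text
clock: 48.08
eef_pos: [0.6397, 0.0232, 0.1687]
tool_rot: [-0.037, 0.984, -0.007, -0.174]
ft_force: [-1.2, -0.2, 7.9]
grip_width: 0.0648
grasp_force: 68.6
```

Run:
```python
from h import *
own();tell(st(-60,0,109.6),RS)
```

```text
own mm [-6.060e+01  1.000e-01  1.096e+02] F own [-3.8 -0.1  7. ]
to go mm [ 0.6 -0.1 -0.2] deg [ 0.02 -0.06  0.02] | 0.1 | t 48.1 q [ 0.04  0.9   0.89  1.91 -0.01 -0.03] F [-1.2 -0.2  7.9] w 64.8 g 68.6
```

>>> drive_tool --increments '[[[0.9,0.1,-0.3],[0,0,0],0],[[0,0,0],[0,0,0],0]]'

```text
clock: 48.25
eef_pos: [0.6402, 0.0233, 0.1685]
tool_rot: [-0.037, 0.984, -0.007, -0.175]
ft_force: [-1.9, -0.0, 6.5]
grip_width: 0.0652
grasp_force: 68.6
```

>>> drive_tool --increments '[[[0.9,0.1,-0.3],[0,0,0],0],[[0,0,0],[0,0,0],0]]'

```text
clock: 48.42
eef_pos: [0.6402, 0.0233, 0.1685]
tool_rot: [-0.037, 0.984, -0.007, -0.176]
ft_force: [-4.6, 0.0, 8.0]
grip_width: 0.0645
grasp_force: 68.5
```

>>> drive_tool --increments '[[[0.9,0.1,-0.3],[0,0,0],0],[[0,0,0],[0,0,0],0]]'

```text
clock: 48.58
eef_pos: [0.6402, 0.0232, 0.1685]
tool_rot: [-0.037, 0.984, -0.007, -0.177]
ft_force: [-7.6, -0.3, 9.3]
grip_width: 0.0647
grasp_force: 68.5
```

Run:
```python
from h import *
own();tell(st(-60,0,109.6),RS)
```

```text
own mm [-6.010e+01  1.000e-01  1.096e+02] F own [-10.3   0.3   6.1]
to go mm [ 0.1 -0.1  0. ] deg [ 0.05 -0.36 -0.01] | 0.4 | t 48.6 q [ 0.04  0.91  0.9   1.92 -0.01 -0.03] F [-7.6 -0.3  9.3] w 64.7 g 68.5
```

>>> drive_tool --increments '[[[-0.9,-0.1,0.3],[0,0,0],0],[[0,0,0],[0,0,0],1],[[0,0,0],[0,0,0],1],[[0,0,0],[0,0,0],1],[[0,0,0],[0,0,0],1],[[0,0,0],[0,0,0],1],[[3.4,0.3,9.4],[0,0,0],1],[[3.4,0.3,9.4],[0,0,0],1]]'

```text
clock: 49.25
eef_pos: [0.6477, 0.0239, 0.1854]
tool_rot: [-0.037, 0.984, -0.007, -0.176]
ft_force: [1.3, -0.1, 1.6]
grip_width: 0.0856
grasp_force: 0.0
```

>>> drive_tool --increments '[[[0,0,14],[0,0,0],1],[[-3,0,20],[0,0,0],1],[[-10,-0.5,20],[0,0,0],1],[[-20,-1,10],[0,0,0],1],[[-30,-1,10],[0,-1,0],1],[[-35,-2,5],[0,-2,0],1],[[-35,-10,0],[0,-2,0],1],[[-35,-20,0],[0,-2,0],1]]'

```text
clock: 49.92
eef_pos: [0.4832, -0.0092, 0.2644]
tool_rot: [-0.038, 0.993, -0.009, -0.115]
ft_force: [1.1, -1.3, 2.3]
grip_width: 0.0853
grasp_force: 0.0
```

>>> drive_tool --increments '[[[-30,-30,0],[0,-2,0],1],[[-25,-35,0],[0,-2,0],1],[[-20,-35,0],[0,-2,0],1],[[-10,-35,0],[0,-2,0],1],[[0,-35,0],[0,-2,0],1],[[0,-35,0],[0,-2,0],1],[[0,-20,0],[0,0,0],1],[[0,0,0],[0,0,0],1]]'

```text
clock: 50.58
eef_pos: [0.4002, -0.2372, 0.265]
tool_rot: [-0.032, 0.999, -0.014, -0.011]
ft_force: [0.3, -0.3, 0.4]
grip_width: 0.0853
grasp_force: 0.0
```

Run:
```python
from h import *
o=get_obs();print(o["clock"],o["eef_pos"],o["ft_force"].round(1))
a=camera("scene");b=camera("top")
def sb(x,y,yaw,h,z0=0):
    c,s=np.cos(yaw),np.sin(yaw)
    return T(SP).apply([[x+c*u-s*v,y+s*u+c*v,z] for u in(-.12,0) for v in(-.033,.033) for z in(z0,h)])+SP[:3]
views=[a,b];bbs=[];ms=[]
for c in views:
    q=proj(c,sb(0,0,0,.14));bb=[*np.int32(q.min(0)-8),*np.int32(q.max(0)+8)]
    im=c["image"].astype(float)[bb[1]:bb[3],bb[0]:bb[2]]
    m=((im.max(2)>115)&(im[:,:,2]>.8*im[:,:,0]))|((im[:,:,2]>1.5*im[:,:,0])&(im[:,:,2]>70))
    m=cv2.morphologyEx(m.astype(np.uint8),cv2.MORPH_CLOSE,np.ones((5,5)));bbs.append(bb);ms.append(m)
    print("pred",q.min(0).round(1),q.max(0).round(1))
    for k in("thin1","thick1"):
        for d in silhouettes(k,c)[:4]:
            if d["conf"]>.25: print(k,round(d["conf"],2),np.round(d["bbox"],1))
# top face outline, per-view prediction overlaid with image gradient: report mean edge strength at shifts
for c,n in((a,"s"),(b,"t")):
    g=cv2.GaussianBlur(cv2.cvtColor(c["image"],cv2.COLOR_RGB2GRAY),(0,0),.7).astype(np.float32)
    e=np.hypot(cv2.Sobel(g,5,1,0),cv2.Sobel(g,5,0,1))
    L=T(SP)
    def seg(p,q): return L.apply(np.array(p)+(np.array(q)-p)*np.linspace(.08,.92,40)[:,None])+SP[:3]
    for nm,(p,q,ax) in {"left side":([-.12,.033,.14],[0,.033,.14],1),"right side":([-.12,-.033,.14],[0,-.033,.14],1),"high end":([-.12,-.033,.14],[-.12,.033,.14],0),"low end":([0,-.033,.14],[0,.033,.14],0)}.items():
        best=[]
        for s in np.arange(-12,12.1,1):
            d=np.zeros(3);d[ax]=s/1000;uv=proj(c,seg(np.array(p)+d,np.array(q)+d)).astype(np.float32)
            best.append((float(cv2.remap(e,uv[:,:1],uv[:,1:],1).mean()),s))
        print(n,nm,sorted(best)[::-1][:2])
```

```text
50.5833 [ 0.40018706 -0.23724759  0.26502041] [ 0.3 -0.3  0.4]
pred [265.3 203.3] [321.6 274.2]
thin1 0.96 [272.5 207.2 315.4 259.8]
thin1 0.66 [274.4 218.2 308.2 262.5]
thin1 0.47 [152.8 201.8 190.9 243.3]
thick1 0.77 [266.6 220.6 309.4 269.7]
thick1 0.75 [263.5 229.5 286.5 269.6]
pred [253.4 152.6] [279.8 212.2]
thin1 0.7 [255.1 156.3 282.8 197. ]
thin1 0.47 [255.  197.9 275.2 199.3]
thick1 0.45 [256.2 199.6 279.4 209.9]
s left side [(211.46664428710938, np.float64(-1.0)), (201.62564086914062, np.float64(-2.0))]
s right side [(223.7858428955078, np.float64(0.0)), (222.8325653076172, np.float64(-1.0))]
s high end [(228.22506713867188, np.float64(-2.0)), (223.80691528320312, np.float64(-3.0))]
s low end [(140.14759826660156, np.float64(-2.0)), (139.940673828125, np.float64(-7.0))]
t left side [(294.6568298339844, np.float64(1.0)), (286.23834228515625, np.float64(0.0))]
t right side [(379.7661437988281, np.float64(1.0)), (367.24993896484375, np.float64(0.0))]
t high end [(84.77254486083984, np.float64(-1.0)), (84.30268859863281, np.float64(0.0))]
t low end [(431.54736328125, np.float64(-11.0)), (426.9349060058594, np.float64(-10.0))]
```

```bash
python3 -c "
from workcell import job_done
print(job_done())"
```

```text
the job is handed in; nothing more can be done
None
```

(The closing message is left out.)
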